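# Fetch the drained circuit board from behind the bottles

## Robot

A 6-joint arm with a two-finger parallel gripper is mounted at the origin on a cart in front of the work surface, level with it; the furniture and walls round the work are solid. World frame = base frame: x ahead of the robot, y to its left, z up, the work surface at z = 0. Lengths are in m, angles in rad, forces in N, time in s.
With the tool pointing down it reaches from about 0.375 to 0.975 m from the base axis. Payload 3.8 kg.
Tool frame: the origin (TCP) lies midway between the tips of the shut fingers; the grasp point (between the pads) lies 19 mm behind it; z points along the fingers, y is the line along which they close (so a half turn about z gives the same grasp; the last joint's range is limited). The gripper opens to 85 mm and grips with 20 to 120 N. Pads are 22 mm wide; open, the fingers measure 114 mm over their backs; the gripper's body (76 mm by 85 mm) begins 54 mm behind the grasp point. The pads swing forward as they close: fully open they stand 13 mm farther back than shut.
Start: joints at [1.227, 0.264, 1.604, -0, 1.274, -0.037], TCP at [0.204, 0.643, 0.231] pointing down, gripper open.
Joint ranges: [-2.63, 2.63], [-0.94, 2.18], [0.31, 2.57], [-1.31, 4.45], [0, 2.66], [-2.55, 2.55]. Speed limits (rad/s): [2.57, 2.57, 3.14, 3.14, 3.14, 3.14].

## Interface

Orientations are given as a rotation vector (axis times angle).
In Python, from workcell import bot gives the robot as it stands.
- The arm moves only by the tool step_arm, never from a script. Its argument "motion" is a list of rows, each a list of 5 numbers: the finger opening in cm, from 0 to 8.54, then the shift along the tool's x, y, z in cm, then the turn about the tool's z in degrees. In form: [[claw, dx, dy, dz, twist], ...]. A call has 1 to 20 rows; each row is the pose to reach, as a shift and turn from the pose commanded when the call began, along the tool's axes at that moment; what a row does not reach only later rows make up. A row lasts 1/10 s, in which the tool goes at most 50 mm and 8.59 degrees, less where a joint would pass 70% of its speed; a pose out of reach is approached as far as the arm can. A call with a gripper value outside its range is refused whole. The fingers move at their own pace and stop on an object; "force" is the grip in N (left out, the last holds). Time passes only in rows, so rows that repeat a pose let the fingers close. It gives the time, the measured TCP pose, the force, the opening and the grip force at its end, in the units of the state.
- bot.read_state(): the state, without advancing time (a new reading comes with each control period).
- bot.read_camera(name): name is "scene" or "top" or "wrist"; returns (picture, depth): 480x640x3 uint8, red, green, blue; 480x640 float32, m along the optical axis (not along the pixel's ray), 0 where there is no reading.
- bot.calibration(name): a dict with "mtx" (3x3 intrinsics, pixels), "origin" and "orientation" of the camera in the world; the wrist camera has in their place "T_tool_cam" (4x4, takes a point from camera to tool coordinates, whose origin is the TCP and whose axes are the flange's). Camera axes: x right, y up, looking along -z (the intrinsics and any distortion apply to the point x, -y, -z); pixel columns grow to the right and rows downward; lengths in m; the calibration is good to about 2 mm. A picture is of the moment at which its call begins: read the wrist's pose just before it. calibration takes no time and is no camera call.
- bot.finish_job(): hands the job in; it is judged then, once.
The state is a dict: "time": time; "q": joint angles; "joint_vel": joint speeds; "joint_torque": joint torques, N m; "tool_pos": TCP position; "tcp_rot": TCP orientation; "wrist_force": force on the tool from outside, world axes, zero at the start; "torque": the same for the moment, N m; "width": opening from 0.0 (shut) to 1.0 (fully open); "grip_force": force on a finger pad.
Only numpy, scipy, OpenCV 4.12 (cv2) and the standard library are available. Lean on these libraries where they do the work, as an engineer would, in place of code of your own. Each camera call takes 0.05 s, during which the arm holds its last target. There are 200 camera calls.

## Task

A washed circuit board is draining on the rack behind the spray can and the solvent tin, under the cleaning brush. Set the can and the tin (always upright) and the brush aside in the black tray on the right, and lay the board component side up on the sloping inspection stand, one short edge down against its ledge. Then put the brush back across its rest over the empty drain shelf, and stand the can and the tin each back in its own cup.

Things in the scene. Friction and masses are not known exactly. Their poses are not given: they have to be found in the camera images.
- spray_can: Aerosol can with a green cap, a cylinder 58 mm across and 187 mm tall, standing; 0.15 to 0.3 kg. Origin: centre of its underside, z up.
- solvent_tin: Slim bare-metal tin with a plain paper band and a small black screw cap, 46 mm across, straight sides up to 132 mm, cap top at 155 mm; 0.15 to 0.3 kg. Origin: centre of its underside, z up.
- brush: Flat cleaning brush, wooden handle, 150 mm long, 10 high, 0.03 kg; lies on the brush rest above the board. Origin: middle of its underside; y along it to the handle end, z up. Ferrule and bristles 31 mm wide, parallel sides, y -75 to -14 mm (grip at y -20); handle 12 mm wide from y 7 to 75.
- board: Green populated circuit board, 42 (x) x 62 (y) mm, 13 high with components, 0.03 kg. Origin: centre of its underside (pins); its plate, to be gripped by the edges across 42 mm, lies 3 to 5 mm above the origin; z out of the component side. Starts on the rack's drain shelf, long side along the rack's y.
- rack: Fixed aluminium rack, plate 136 (x) x 158 (y) mm. Origin: centre of its underside; -x is its front. Cups at x -34, y +-39. Drain shelf round x 34, y 0: ridges carry the board's plate 30 mm up; end cheeks at y +-37, 3 thick, 46 high (ears to 61), leave no finger room at the board's short ends; all else under 31 mm. In front a carton with a tape roll, 0.16 m high (x 0.38-0.54, y -0.21 to -0.01).
- brush_rest (a point): Middle of the brush rest, midway between the U-shaped tops of the rack's two cheeks, 46 mm above the rack's origin. The brush lies over both cheeks along the rack's y (either way round), its underside at this height, between ears 38 mm apart. Only a position; direction as the rack.
- can_cup: Grey round cup, the wider of the two, fixed on the rack: 80 mm across at the rim, 20 mm high, inside 66 mm wide at the floor, flaring to 74 mm at the rim. Holds the spray can. Origin: centre of its underside; its inner floor lies 4 mm above. It may stand on the left or the right of the rack.
- tin_cup: Grey round cup, the narrower of the two, fixed on the rack: 68 mm across at the rim, 20 mm high, inside 54 mm wide at the floor, flaring to 62 mm at the rim. Holds the solvent tin. Origin: centre of its underside; its inner floor lies 4 mm above. It stands beside the can's cup, left or right.
- stand_face: Sloping face, 92 mm wide, 70 long, rising 25 deg, of a fixed grey stand. Origin: mid-foot of the ledge at its lower edge, level with the tops of the two 4 mm high white strips (along y, x 10 and 52 mm, 6 wide) that carry the board's plate; x up the slope, y left, z out of the face. Ledge 7 mm high. Slick: a board let go slides down to it. Behind it a press 0.43 m tall (x 0.46-0.67, y 0.06-0.22).
- tray_floor (a point): Middle of the floor of the black slatted tray on the right of the bench, the place to set things aside: inside 330 mm (world x) by 250 mm (world y), floor at this point's height, walls 110 mm high. Does not move.
Mind the look-alikes: they are no part of the job. Leave any purple look-alike of the spray_can alone.

How it is judged:
On the way, in this order (a step that is already met when the one before it is completed fails the run):
1. the can and the tin stand upright and the brush lies in the black tray, all three let go (world x of spray_can between 0.37 and 0.695 m and world y of spray_can between -0.535 and -0.29 m and height (world z) of each of spray_can, solvent_tin below 0.012 m and angle between each of spray_can, solvent_tin's own z axis and vertical below 0.15 rad and contact force between the fingers and spray_can below 0.1 N and world x of solvent_tin between 0.37 and 0.695 m and world y of solvent_tin between -0.535 and -0.29 m and contact force between the fingers and solvent_tin below 0.1 N and world x of brush between 0.37 and 0.695 m and world y of brush between -0.535 and -0.29 m and height (world z) of brush below 0.03 m and contact force between the fingers and brush below 0.1 N), for 0.2 s.
2. the board lies flat on the sloping stand with a short edge against the ledge, let go (x of board in the frame of stand_face between 0.025 and 0.037 m and y of board in the frame of stand_face between -0.025 and 0.025 m and angle between the z axis of board and the z axis of stand_face, either way round below 0.08 rad and angle between the y axis of board and the x axis of stand_face, either way round below 0.12 rad and contact force between the fingers and board below 0.1 N), for 0.2 s.
At the end, for the whole second after the job is handed in: Board flat on the slope, short edge within 6 mm of the ledge, square to 0.12 rad, within 25 mm of mid-face; can and tin upright on the floors of their own cups (10 mm); brush level on both cheeks (20 mm, 0.2 rad); all let go and at rest (x of board in the frame of stand_face between 0.025 and 0.037 m and y of board in the frame of stand_face between -0.025 and 0.025 m and z of board in the frame of stand_face between -0.006 and 0.002 m and angle between the z axis of board and the z axis of stand_face, either way round below 0.08 rad and angle between the y axis of board and the x axis of stand_face, either way round below 0.12 rad and angle between board's own z axis and vertical below 0.8 rad and horizontal distance between spray_can and can_cup below 0.01 m and z of spray_can in the frame of can_cup below 0.007 m and angle between each of spray_can, solvent_tin's own z axis and vertical below 0.06 rad and horizontal distance between solvent_tin and tin_cup below 0.01 m and z of solvent_tin in the frame of tin_cup below 0.007 m and horizontal distance between brush and brush_rest below 0.02 m and z of brush in the frame of rack between 0.042 and 0.051 m and angle between the y axis of brush and the y axis of rack, either way round below 0.2 rad and angle between brush's own z axis and vertical below 0.1 rad and linear speed of each of board, brush, spray_can, solvent_tin below 0.02 m/s); the robot touches nothing.
It fails at once if the spray can is tipped (angle between spray_can's own z axis and vertical above 0.5 rad).
It fails at once if the solvent tin is tipped (angle between solvent_tin's own z axis and vertical above 0.5 rad).
It also fails if it takes over 147 s, if anything falls off the work surface, if the arm or the gripper's body presses on something with over 40 N, if the wrist force passes 120 N, or if a joint passes its speed limit or range.

## Working session

There is one attempt and no reset: what is moved stays moved. The work goes in short steps, Python scripts to look and compute and a tool call to move; the robot and the scene stay as the last step left them, time stands still between calls to the robot, and variables do not carry over. Pictures are saved under pics/ and viewed, at most 14 in all, crops included, and the job is handed in when it is done.

Besides the shell and the picture viewer there is one more tool, called by a JSON object that holds its "op" and its "data", one argument or row to a line. step_arm: Moves the arm, as the interface text tells. Its arguments: {"type":"object","properties":{"motion":{"type":"array","items":{"type":"array","items":{"type":"number"}}},"force":{"type":"number"}},"required":["motion"]}

```bash
mkdir -p pics; cat > h.py <<'E'
import numpy as np, cv2
from scipy.spatial.transform import Rotation as R
from workcell import bot
def cam(name):
    s=bot.read_state(); c=bot.calibration(name); im,d=bot.read_camera(name)
    K=np.array(c["mtx"])
    if name=="wrist":
        T=np.eye(4);T[:3,:3]=R.from_rotvec(s["tcp_rot"]).as_matrix();T[:3,3]=s["tool_pos"]
        M=T@np.array(c["T_tool_cam"])
    else:
        M=np.eye(4);o=np.array(c["orientation"],float)
        M[:3,:3]=o if o.shape==(3,3) else R.from_rotvec(o).as_matrix()
        M[:3,3]=c["origin"]
    return im,d,K,M
def rays(K,M,uv):
    uv=np.atleast_2d(uv).astype(float)
    p=np.c_[(uv[:,0]-K[0,2])/K[0,0],-(uv[:,1]-K[1,2])/K[1,1],-np.ones(len(uv))]
    return p@M[:3,:3].T
def onplane(K,M,uv,z):
    r=rays(K,M,uv); return M[:3,3]+r*((z-M[2,3])/r[:,2])[:,None]
def cloud(d,K,M):
    v,u=np.mgrid[:480,:640]
    P=rays(K,M,np.c_[u.ravel(),v.ravel()])*d.reshape(-1,1)+M[:3,3]
    return P.reshape(480,640,3)
def save(n,im): cv2.imwrite("pics/"+n+".png",im[:,:,::-1])
E
python3 - <<'E'
from h import *
for n in("scene","top"):
    c=bot.calibration(n);print({k:np.round(v,3).tolist() if not isinstance(v,str) else v for k,v in c.items()})
    im,d,K,M=cam(n);save(n,im);np.savez(n,im=im,d=d,K=K,M=M)
c=bot.calibration("wrist");print(c)
s=bot.read_state();print(s)
E
```

```text
{'mtx': [[543.166, 0.0, 323.32], [0.0, 543.166, 234.775], [0.0, 0.0, 1.0]], 'origin': [0.837, 0.742, 0.657], 'orientation': [0.26, 1.386, 2.492]}
{'mtx': [[434.217, 0.0, 317.766], [0.0, 434.217, 237.336], [0.0, 0.0, 1.0]], 'origin': [0.339, -0.148, 0.931], 'orientation': [0.18, -0.174, -1.576]}
{'mtx': array([[427.06537765,   0.        , 318.58769981],
       [  0.        , 427.06537765, 233.96477579],
       [  0.        ,   0.        ,   1.        ]]), 'T_tool_cam': array([[-8.20573426e-04,  9.56024987e-01,  2.93284080e-01,
         7.51364565e-02],
       [ 9.99999594e-01,  6.75471554e-04,  5.96027610e-04,
         8.03717634e-04],
       [ 3.71712234e-04,  2.93284451e-01, -9.56025153e-01,
        -1.43121820e-01],
       [ 0.00000000e+00,  0.00000000e+00,  0.00000000e+00,
         1.00000000e+00]])}
{'time': 0.1, 'q': array([ 1.22708913e+00,  2.64668736e-01,  1.60525914e+00, -1.57826757e-05,
        1.27367519e+00, -3.68707748e-02]), 'joint_vel': array([-0.00096444, -0.00063811, -0.0029343 ,  0.00226436,  0.00042056,
       -0.0004538 ]), 'joint_torque': array([ 8.34043976e-05, -5.16704249e+01, -3.68588734e+01, -1.41302858e-04,
        6.26970985e-03,  3.41254854e-06]), 'tool_pos': array([0.20364485, 0.64285402, 0.23008091]), 'tcp_rot': array([-0.48002575, -3.1043315 ,  0.00310506]), 'wrist_force': array([ 0.40244156,  0.13576261, -0.52727272]), 'torque': array([0.0287426 , 0.0196553 , 0.01516084]), 'grip_force': 0.0, 'width': 1.003696824243728}
```

View pics/scene.png

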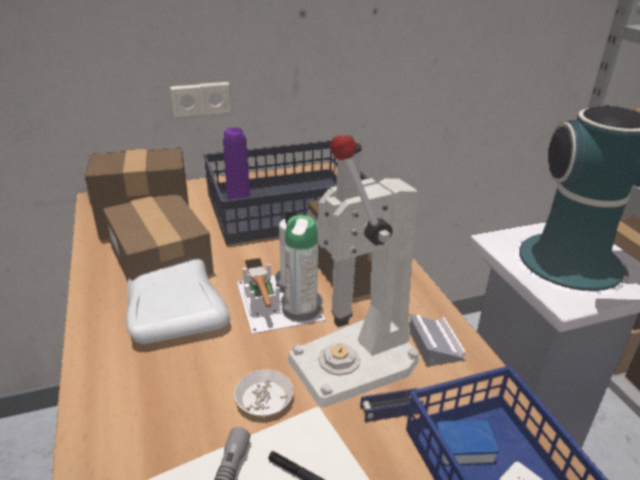

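View pics/top.png

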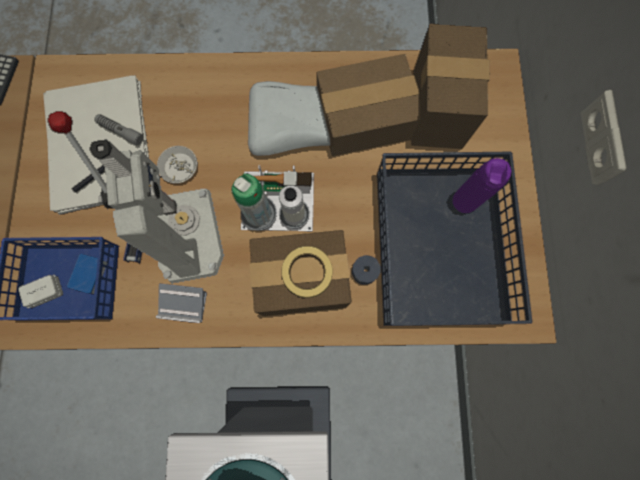

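The top view shows the can at (250,200), the tin at (292,205), the rack at (277,200), the brush at (283,180), the stand at (181,303), the tray at (445,245), and the purple decoy at (485,180).

```bash
python3 - <<'E'
from h import *
z=np.load("top.npz");im,d,K,M=[z[k] for k in("im","d","K","M")];P=cloud(d,K,M)
hsv=cv2.cvtColor(im,cv2.COLOR_RGB2HSV)
def pl(n,u,v): print(n,np.round(P[v,u],3))
for n,u,v in[("table",330,220),("tray",445,245),("stand",181,303),("tin cap",291,192),("purple top",497,170),("canbase",260,215)]: pl(n,u,v)
# stand points
b=P[284:324,155:208].reshape(-1,3);b=b[(b[:,2]>0.008)]
print("stand",b.min(0),b.max(0))
for v in range(284,326,3): print(v,np.round(P[v,180],3), np.round(P[v,200],3),im[v,180])
# green cap
m=(cv2.inRange(hsv,(55,90,40),(90,255,255))>0)&(P[:,:,2]>0.15);q=P[m];print("cap",len(q),q.min(0),q.max(0),np.median(q,0))
t=q[q[:,2]>q[:,2].max()-.008];print("captop",t.mean(0),t.max(0),t.min(0))
# tin
a=P[180:235,275:315].reshape(-1,3);
for lo,hi in((.05,.08),(.08,.12),(.125,.145),(.15,.175)):
  t=a[(a[:,2]>lo)&(a[:,2]<hi)];print("tin",lo,len(t),t.min(0) if len(t) else 0,t.max(0) if len(t) else 0)
# purple
m=(cv2.inRange(hsv,(130,90,40),(160,255,255))>0);q=P[m];q=q[q[:,2]>.1];print("purple",q.min(0),q.max(0))
# brush wood
m=(cv2.inRange(hsv,(8,140,120),(18,255,255))>0);m[:,:240]=0;m[:165]=0;m[195:]=0;m[:,320:]=0
q=P[m];q=q[(q[:,2]>.035)&(q[:,2]<.07)];print("brush",len(q),q.min(0),q.max(0),q.mean(0))
# rack plate white: near z 0.003
g=(hsv[:,:,1]<40)&(hsv[:,:,2]>170)&(P[:,:,2]<.02);g[:,:235]=0;g[:165]=0;g[238:]=0;g[:,318:]=0
c=np.argwhere(g)[:,::-1].astype(np.float32);r=cv2.minAreaRect(c);print(r);W=onplane(K,M,cv2.boxPoints(r),.004);print(np.round(W,3),W.mean(0))
cv2.imwrite("pics/crop.png",cv2.resize(im[150:340,140:330,::-1],None,fx=3.1,fy=3.1,interpolation=cv2.INTER_CUBIC))
E
```

```text
table [ 0.592 -0.173 -0.001]
tray [ 0.532 -0.424 -0.001]
stand [0.411 0.14  0.024]
tin cap [ 0.602 -0.097  0.162]
purple top [ 0.633 -0.475  0.182]
canbase [ 0.582 -0.029  0.08 ]
stand [ 0.33908432 -0.14763562  0.00819635] [0.44915965 0.19118071 0.93061208]
284 [0.453 0.151 0.002] [ 0.453  0.109 -0.001] [147 118  82]
287 [0.442 0.139 0.039] [ 0.446  0.109 -0.001] [107 111 114]
290 [0.437 0.141 0.032] [0.436 0.098 0.035] [109 111 112]
293 [0.43  0.139 0.035] [0.43  0.099 0.031] [199 192 185]
296 [0.425 0.141 0.028] [0.424 0.099 0.031] [105 108 109]
299 [0.419 0.141 0.027] [0.418 0.099 0.029] [107 110 112]
302 [0.413 0.141 0.025] [0.412 0.099 0.028] [108 112 113]
305 [0.407 0.142 0.021] [0.406 0.101 0.02 ] [107 110 112]
308 [0.401 0.143 0.017] [0.4   0.101 0.02 ] [105 108 111]
311 [0.395 0.142 0.018] [0.394 0.101 0.019] [176 169 164]
314 [0.389 0.144 0.012] [0.388 0.101 0.016] [115 114 113]
317 [0.383 0.143 0.013] [0.382 0.102 0.013] [122 120 118]
320 [0.376 0.141 0.021] [0.376 0.101 0.014] [165 162 157]
323 [ 0.371  0.148 -0.004] [0.37  0.104 0.001] [145 114  78]
cap 527 [ 0.33908432 
[... 320 characters left out ...]
 [ 0.57701386 -0.1172027   0.0812142 ] [ 0.60214192 -0.07262604  0.11984733]
tin 0.125 281 [ 0.52895264 -0.13884379  0.12513501] [ 0.62116542 -0.07085717  0.14499879]
tin 0.15 145 [ 0.5880927  -0.10599031  0.15064154] [ 0.61238388 -0.08364678  0.16530291]
purple [ 0.33908432 -0.53640148  0.10005068] [ 0.67728886 -0.14763562  0.93061208]
brush 114 [ 0.66199441 -0.07104801  0.05076993] [ 0.6793891  -0.01526717  0.05787746] [ 0.67190993 -0.04882831  0.05444574]
((276.9423522949219, 200.84385681152344), (71.07565307617188, 57.543182373046875), 0.9877604246139526)
[[ 0.572  0.023  0.004]
 [ 0.707  0.025  0.004]
 [ 0.702 -0.137  0.004]
 [ 0.567 -0.133  0.004]] [ 0.63709595 -0.05538634  0.004     ]
```

View pics/crop.png

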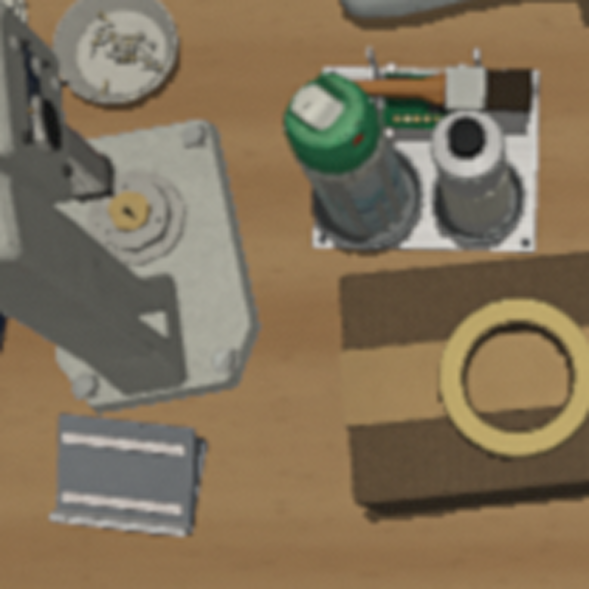

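The crop shows the stand with strips at (122,445) and (122,502), its ledge at the near edge (120,525), and the brush handle pointing left (+y). Next I'll check the clearance to the press, the stand's yaw and the tray.

```bash
python3 - <<'E'
from h import *
Q=[]
for n in("top","scene"):
    z=np.load(n+".npz");im,d,K,M=[z[k] for k in("im","d","K","M")];P=cloud(d,K,M);P[d==0]=np.nan
    p=P.reshape(-1,3)
    for lo,hi in((.005,.06),(.06,.15),(.15,.25),(.25,.35),(.35,.5)):
        q=p[(p[:,2]>lo)&(p[:,2]<hi)&(p[:,0]>.42)&(p[:,0]<.72)&(p[:,1]>.03)&(p[:,1]<.26)]
        if len(q)>20: print(n,"press z",lo,hi,len(q),np.round(np.percentile(q,[1,99],axis=0),3).tolist())
    q=p[(p[:,2]>.1)&(p[:,0]>.36)&(p[:,0]<.55)&(p[:,1]>-.23)&(p[:,1]<0)];print("carton",np.round(np.percentile(q,[1,99],axis=0),3).tolist())
    hsv=cv2.cvtColor(im,cv2.COLOR_RGB2HSV);m=(cv2.inRange(hsv,(130,90,40),(160,255,255))>0);q=P[m];q=q[q[:,2]<.3];print("purple",np.round(np.nanpercentile(q,[2,98],axis=0),3).tolist())
z=np.load("top.npz");im,d,K,M=[z[k] for k in("im","d","K","M")]
# stand strips in top
sub=im[284:326,155:210];b=(sub.min(2)>135).astype(np.uint8)
n,l,st,c=cv2.connectedComponentsWithStats(b)
for i in range(1,n):
    if st[i,4]<25: continue
    uv=np.argwhere(l==i)[:,::-1]+[155,284]
    W=onplane(K,M,uv,.0);P=cloud(d,K,M)[uv[:,1],uv[:,0]]
    zz=np.median(P[:,2]);W=onplane(K,M,uv,zz)
    vx,vy,x0,y0=cv2.fitLine(W[:,:2].astype(np.float32),cv2.DIST_L2,0,.01,.01).ravel()
    print("strip",st[i],zz,W.mean(0).round(4),np.ptp(W,axis=0),"ang from y",np.degrees(np.arctan2(-vx*np.sign(vy),abs(vy))))
E
```

```text
top press z 0.005 0.06 4270 [[0.422, 0.066, 0.006], [0.713, 0.254, 0.055]]
top press z 0.06 0.15 841 [[0.47, 0.104, 0.061], [0.601, 0.151, 0.149]]
top press z 0.15 0.25 1040 [[0.478, 0.105, 0.151], [0.615, 0.146, 0.25]]
top press z 0.25 0.35 4580 [[0.485, 0.107, 0.253], [0.619, 0.187, 0.347]]
top press z 0.35 0.5 1380 [[0.577, 0.132, 0.351], [0.626, 0.198, 0.425]]
carton [[0.388, -0.2, 0.115], [0.531, -0.02, 0.156]]
purple [[0.602, -0.496, 0.013], [0.651, -0.445, 0.19]]
scene press z 0.005 0.06 9969 [[0.426, 0.077, 0.006], [0.716, 0.259, 0.056]]
scene press z 0.06 0.15 2387 [[0.472, 0.116, 0.061], [0.602, 0.157, 0.149]]
scene press z 0.15 0.25 3140 [[0.479, 0.118, 0.151], [0.619, 0.172, 0.249]]
scene press z 0.25 0.35 5884 [[0.486, 0.117, 0.252], [0.622, 0.194, 0.346]]
scene press z 0.35 0.5 1178 [[0.577, 0.137, 0.351], [0.63, 0.203, 0.426]]
carton [[0.47, -0.195, 0.1], [0.538, -0.017, 0.133]]
purple [[0.607, -0.487, 0.028], [0.657, -0.445, 0.191]]
strip [  5   5  40   8 131] 0.035222167453972775 [0.4309 0.1404 0.0352] [0.01529529 0.08102347 0.        ] ang from y -7.0231457
strip [  5  25  39   7 126] 0.017842497402382473 [0.393  0.1445 0.0178] [0.01324961 0.07981599 0.        ] ang from y -7.1024103
strip [ 7 32 37  7 88] 0.01899584112168462 [0.3782 0.1398 0.019 ] [0.01303894 0.07513965 0.        ] ang from y -6.640669
```

```bash
cat > w.py <<'E'
import sys; from h import *
# args: groups x,y,z,phi(deg of tool y in world) -> shifts in tool axes (cm), twist (deg)
def rows(wps):
    s=bot.read_state();A=R.from_rotvec(s["tcp_rot"]).as_matrix();p=s["tool_pos"]
    ph0=np.degrees(np.arctan2(A[1,1],A[0,1]))
    print("at",np.round(p,4),"phi",round(ph0,2),"q6",round(s["q"][5],2),"w",round(s["width"],3),"zaxis",A[:,2].round(3),"t",round(s["time"],1))
    for x,y,z,ph in wps:
        d=A.T@(np.array([x,y,z])-p); tw=(ph0-ph+180)%360-180
        n=max(np.linalg.norm(d)/.05,abs(tw)/8.59)
        print([x,y,z,ph],"->",np.round(d*100,2).tolist(),round(tw,1),"rows>=%.1f"%n)
if __name__=="__main__": rows([[float(v) for v in a.split(",")] for a in sys.argv[1:]])
E
python3 w.py .25,.60,.5,72.4 .40,.25,.5,72.4 .5,-.03,.46,40 .62,.01,.42,0
```

```text
at [0.2036 0.6429 0.2301] phi 72.42 q6 -0.04 w 1.004 zaxis [-0.001 -0.002 -1.   ] t 0.1
[0.25, 0.6, 0.5, 72.4] -> [-5.71, -2.74, -26.99] 0.0 rows>=5.5
[0.4, 0.25, 0.5, 72.4] -> [-30.58, -31.57, -26.93] 0.0 rows>=10.3
[0.5, -0.03, 0.46, 40.0] -> [-48.57, -55.24, -22.88] 32.4 rows>=15.4
[0.62, 0.01, 0.42, 0.0] -> [-58.8, -47.79, -18.9] 72.4 rows>=15.6
```

{"op": "step_arm", "data": {
  "motion": [
    [8.5,-5.7,-2.7,-27,0],
    [8.5,-5.7,-2.7,-27,0],
    [8.5,-5.7,-2.7,-27,0],
    [8.5,-5.7,-2.7,-27,0],
    [8.5,-5.7,-2.7,-27,0],
    [8.5,-5.7,-2.7,-27,0],
    [8.5,-5.7,-2.7,-27,0],
    [8.5,-30.6,-31.6,-27,0],
    [8.5,-30.6,-31.6,-27,0],
    [8.5,-30.6,-31.6,-27,0],
    [8.5,-30.6,-31.6,-27,0],
    [8.5,-30.6,-31.6,-27,0],
    [8.5,-30.6,-31.6,-27,0],
    [8.5,-30.6,-31.6,-27,0],
    [8.5,-30.6,-31.6,-27,0],
    [8.5,-30.6,-31.6,-27,0],
    [8.5,-30.6,-31.6,-27,0],
    [8.5,-30.6,-31.6,-27,0],
    [8.5,-30.6,-31.6,-27,0]
  ]
}}

```text
time: 2.0
tool_pos: [0.3997, 0.2509, 0.5006]
tcp_rot: [-0.477, -3.104, 0.001]
wrist_force: [0.1, -0.1, -0.2]
width: 0.995
grip_force: 0.0
```

```bash
python3 w.py .5,-.03,.46,40 .62,.01,.42,0
```

```text
at [0.3997 0.2509 0.5006] phi 72.53 q6 -0.76 w 0.995 zaxis [-0.001 -0.    -1.   ] t 2.0
[0.5, -0.03, 0.46, 40.0] -> [-18.01, -23.78, 4.06] 32.5 rows>=6.0
[0.62, 0.01, 0.42, 0.0] -> [-28.26, -16.36, 8.04] 72.5 rows>=8.4
```

{"op": "step_arm", "data": {
  "motion": [
    [8.5,-18,-23.8,4,32],
    [8.5,-18,-23.8,4,32],
    [8.5,-18,-23.8,4,32],
    [8.5,-18,-23.8,4,32],
    [8.5,-18,-23.8,4,32],
    [8.5,-18,-23.8,4,32],
    [8.5,-18,-23.8,4,32],
    [8.5,-28.3,-16.4,8,72.5],
    [8.5,-28.3,-16.4,8,72.5],
    [8.5,-28.3,-16.4,8,72.5],
    [8.5,-28.3,-16.4,8,72.5],
    [8.5,-28.3,-16.4,8,72.5],
    [8.5,-28.3,-16.4,8,72.5],
    [8.5,-28.3,-16.4,8,72.5],
    [8.5,-28.3,-16.4,8,72.5],
    [8.5,-28.3,-16.4,8,72.5],
    [8.5,-28.3,-16.4,8,72.5]
  ]
}}

```text
time: 3.7
tool_pos: [0.6202, 0.0081, 0.4216]
tcp_rot: [2.222, 2.22, 0.001]
wrist_force: [0.1, 0.5, 0.0]
width: 0.996
grip_force: 0.0
```

```bash
python3 - <<'E'
from h import *
im,d,K,M=cam("wrist");save("w1",im);np.savez("w1",im=im,d=d,K=K,M=M);print(M[:3,3])
P=cloud(d,K,M);P[d==0]=np.nan;hsv=cv2.cvtColor(im,cv2.COLOR_RGB2HSV)
p=P.reshape(-1,3)
m=(cv2.inRange(hsv,(55,90,30),(90,255,255))>0)&(P[:,:,2]>.1);print("cap",np.round(np.nanpercentile(P[m],[2,50,98],axis=0),3).tolist())
for n,lo,hi,y0,y1 in(("tincap",.15,.168,-.13,-.06),("tinbody top",.12,.15,-.14,-.06),("can",.05,.14,-.05,.03)):
    q=p[(p[:,2]>lo)&(p[:,2]<hi)&(p[:,1]>y0)&(p[:,1]<y1)&(p[:,0]>.56)&(p[:,0]<.66)];print(n,len(q),np.round(np.percentile(q,[2,50,98],axis=0),3).tolist())
E
```

```text
[0.62027531 0.08382539 0.56475593]
cap [[0.583, -0.034, 0.166], [0.604, -0.007, 0.192], [0.631, 0.014, 0.196]]
tincap 491 [[0.59, -0.103, 0.151], [0.601, -0.09, 0.162], [0.612, -0.081, 0.164]]
tinbody top 1086 [[0.579, -0.112, 0.122], [0.602, -0.082, 0.145], [0.622, -0.071, 0.147]]
can 570 [[0.583, -0.018, 0.052], [0.611, 0.012, 0.099], [0.65, 0.016, 0.139]]
```

View pics/w1.png

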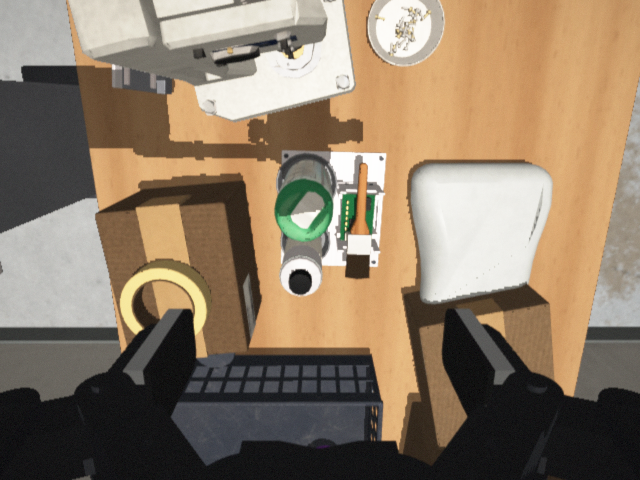

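The wrist view shows the cap at (304,208), the tin cap at (300,280), the brush along column 360 with its bristles at (358,258), and the carton edge at column 250. The two views agree on the positions, so I'll grasp the can.

```bash
python3 w.py .604,-.012,.24,0 .604,-.012,.128,0
```

```text
at [0.6203 0.008  0.4216] phi -0.06 q6 -0.03 w 0.998 zaxis [ 0.  0. -1.] t 3.8
[0.604, -0.012, 0.24, 0.0] -> [-2.0, -1.63, 18.16] -0.1 rows>=3.7
[0.604, -0.012, 0.128, 0.0] -> [-2.0, -1.64, 29.36] -0.1 rows>=5.9
```

{"op": "step_arm", "data": {
  "motion": [
    [7.2,-2,-1.6,10,0],
    [7.2,-2,-1.6,15,0],
    [7.2,-2,-1.6,18,0],
    [7.2,-2,-1.6,18,0],
    [7.2,-2,-1.6,20,0],
    [7.2,-2,-1.6,22,0],
    [7.2,-2,-1.6,24,0],
    [7.2,-2,-1.6,26,0],
    [7.2,-2,-1.6,28,0],
    [7.2,-2,-1.6,29.3,0],
    [7.2,-2,-1.6,29.3,0],
    [7.2,-2,-1.6,29.3,0]
  ]
}}

```text
time: 4.95
tool_pos: [0.6046, -0.0121, 0.1286]
tcp_rot: [2.223, 2.22, 0.0]
wrist_force: [1.2, 0.0, -0.8]
width: 0.846
grip_force: 0.0
```

{"op": "step_arm", "data": {
  "force": 40,
  "motion": [
    [5,0,0,0,0],
    [5,0,0,0,0],
    [5,0,0,0,0],
    [5,0,0,0,0],
    [5,0,0,0,0],
    [5,0,0,0,0]
  ]
}}

```text
time: 5.55
tool_pos: [0.606, -0.012, 0.1303]
tcp_rot: [2.221, 2.218, 0.004]
wrist_force: [0.2, 0.1, 6.1]
width: 0.652
grip_force: 43.3
```

{"op": "step_arm", "data": {
  "motion": [
    [5,0,0,-2,0],
    [5,0,0,-5,0],
    [5,0,0,-9,0],
    [5,0,0,-13,0],
    [5,0,0,-17,0],
    [5,0,0,-21,0],
    [5,0,0,-21,0],
    [5,-3,-0.3,-21,0],
    [5,-7,-0.6,-21,0],
    [5,-11,-0.9,-21,0],
    [5,-15,-1.2,-21,0],
    [5,-19,-1.5,-21,0],
    [5,-23,-1.8,-21,0],
    [5,-27,-2.1,-21,0],
    [5,-30,-2.4,-21,0],
    [5,-32.3,-2.6,-21,0],
    [5,-32.3,-2.6,-21,0],
    [5,-32.3,-2.6,-21,0]
  ]
}}

```text
time: 7.35
tool_pos: [0.577, -0.3348, 0.3357]
tcp_rot: [-2.221, -2.216, 0.0]
wrist_force: [0.0, -0.3, -2.3]
width: 0.649
grip_force: 43.8
```

```bash
python3 - <<'E'
from h import *; import w
w.rows([[.58,-.335,.128,0],[.58,-.335,.124,0]])
im,d,K,M=cam("wrist");save("w2",im)
im,d,K,M=cam("scene");P=cloud(d,K,M);hsv=cv2.cvtColor(im,cv2.COLOR_RGB2HSV)
m=(cv2.inRange(hsv,(55,90,30),(90,255,255))>0)&(P[:,:,2]>.2)&(P[:,:,2]<.5);print("cap",np.round(np.nanpercentile(P[m],[2,50,98],axis=0),3).tolist());save("s2",im)
E
```

```text
at [ 0.577  -0.3348  0.3357] phi -0.15 q6 -0.56 w 0.649 zaxis [-0.003  0.003 -1.   ] t 7.3
[0.58, -0.335, 0.128, 0] -> [-0.08, 0.36, 20.77] -0.2 rows>=4.2
[0.58, -0.335, 0.124, 0] -> [-0.08, 0.37, 21.17] -0.2 rows>=4.2
cap [[0.118, -0.338, 0.36], [0.574, -0.315, 0.38], [0.601, 0.141, 0.45]]
```

View pics/s2.png

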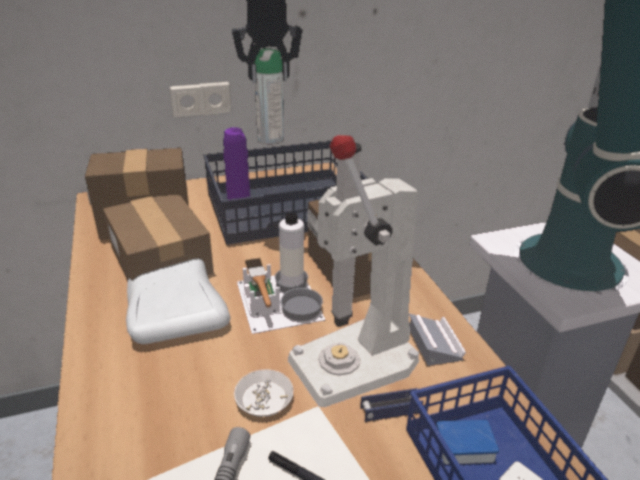

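The can hangs upright in the gripper at (270,90), above the tray. Now I'll lower it.

{"op": "step_arm", "data": {
  "motion": [
    [5,0,0.2,4,0],
    [5,0,0.2,8,0],
    [5,0,0.2,12,0],
    [5,0,0.2,15,0],
    [5,0,0.2,17.5,0],
    [5,0,0.2,19,0],
    [5,0,0.2,20,0],
    [5,0,0.2,20.4,0],
    [5,0,0.2,20.8,0],
    [5,0,0.2,20.8,0],
    [5,0,0.2,20.8,0]
  ]
}}

```text
time: 8.55
tool_pos: [0.5806, -0.3354, 0.1316]
tcp_rot: [2.222, 2.218, 0.001]
wrist_force: [0.3, -0.3, -3.0]
width: 0.65
grip_force: 43.8
```

{"op": "step_arm", "data": {
  "motion": [
    [5,0,0,0.2,0],
    [5,0,0,0.3,0],
    [5,0,0,0.3,0]
  ]
}}

```text
time: 8.85
tool_pos: [0.5799, -0.335, 0.1273]
tcp_rot: [2.223, 2.22, -0.0]
wrist_force: [0.3, 0.0, -3.1]
width: 0.654
grip_force: 43.8
```

{"op": "step_arm", "data": {
  "motion": [
    [5,0,0,0.2,0],
    [5,0,0,0.3,0],
    [5,0,0,0.3,0],
    [5,0,0,0.3,0]
  ]
}}

```text
time: 9.25
tool_pos: [0.5804, -0.3354, 0.1262]
tcp_rot: [2.222, 2.219, 0.0]
wrist_force: [-2.4, 0.6, 5.6]
width: 0.655
grip_force: 44.5
```

{"op": "step_arm", "data": {
  "motion": [
    [7.4,0,0,0,0],
    [7.4,0,0,0,0],
    [7.4,0,0,0,0],
    [7.4,0,0,-1,0],
    [7.4,0,0,-3,0],
    [7.4,0,0,-6,0],
    [7.4,0,0,-10,0],
    [7.4,0,0,-14,0],
    [7.4,0,0,-18,0],
    [6.4,5,0.4,-18,0],
    [6.4,10,0.8,-18,0],
    [6.4,15,1.2,-18,0],
    [6.4,20,1.7,-18,0],
    [6.4,24.3,2.1,-18,0],
    [6.4,24.3,2.1,-18,0],
    [6.4,24.3,2.1,-18,0]
  ]
}}

```text
time: 10.85
tool_pos: [0.6014, -0.091, 0.3051]
tcp_rot: [2.219, 2.222, 0.0]
wrist_force: [-0.8, 0.1, 0.5]
width: 0.748
grip_force: 0.0
```

```bash
python3 - <<'E'
from h import *; import w
w.rows([[.602,-.092,.2,0],[.602,-.092,.097,0]])
im,d,K,M=cam("top");save("t3",im);np.savez("t3",im=im,d=d,K=K,M=M)
P=cloud(d,K,M);p=P.reshape(-1,3);hsv=cv2.cvtColor(im,cv2.COLOR_RGB2HSV)
m=(cv2.inRange(hsv,(55,90,30),(90,255,255))>0)&(P[:,:,2]>.12)&(P[:,:,2]<.3)&(P[:,:,1]<-.2);print("cap",np.round(np.nanpercentile(P[m],[2,50,98],axis=0),3).tolist())
im,d,K,M=cam("wrist");P=cloud(d,K,M);p=P.reshape(-1,3)
q=p[(p[:,2]>.15)&(p[:,2]<.168)&(p[:,1]>-.13)&(p[:,1]<-.06)&(p[:,0]>.56)&(p[:,0]<.66)];print("tincap",len(q),np.round(np.percentile(q,[2,50,98],axis=0),3).tolist())
E
```

```text
at [ 0.6014 -0.091   0.3051] phi 0.07 q6 -0.19 w 0.748 zaxis [ 0.001 -0.001 -1.   ] t 10.8
[0.602, -0.092, 0.2, 0] -> [-0.09, 0.05, 10.51] 0.1 rows>=2.1
[0.602, -0.092, 0.097, 0] -> [-0.09, 0.04, 20.81] 0.1 rows>=4.2
cap [[0.554, -0.36, 0.159], [0.568, -0.336, 0.184], [0.603, -0.31, 0.191]]
tincap 1003 [[0.59, -0.104, 0.152], [0.601, -0.091, 0.162], [0.611, -0.082, 0.164]]
```

{"op": "step_arm", "data": {
  "motion": [
    [6.4,-0.1,0,4,0],
    [6.4,-0.1,0,8,0],
    [6.4,-0.1,0,11,0],
    [6.4,-0.1,0,13,0],
    [6.4,-0.1,0,15,0],
    [6.4,-0.1,0,17,0],
    [6.4,-0.1,0,19,0],
    [6.4,-0.1,0,20.8,0],
    [6.4,-0.1,0,20.8,0],
    [6.4,-0.1,0,20.8,0]
  ]
}}

```text
time: 11.95
tool_pos: [0.601, -0.0943, 0.0961]
tcp_rot: [-2.225, -2.217, 0.001]
wrist_force: [0.8, 0.4, 0.9]
width: 0.752
grip_force: 0.0
```

{"op": "step_arm", "data": {
  "force": 40,
  "motion": [
    [4,0,0,0,0],
    [4,0,0,0,0],
    [4,0,0,0,0],
    [4,0,0,0,0],
    [4,0,0,0,0],
    [4,0,0,0,0]
  ]
}}

```text
time: 12.55
tool_pos: [0.6021, -0.0935, 0.098]
tcp_rot: [2.221, 2.219, 0.001]
wrist_force: [-1.8, -1.8, 6.2]
width: 0.528
grip_force: 41.4
```

{"op": "step_arm", "data": {
  "motion": [
    [4,0,0,-2,0],
    [4,0,0,-5,0],
    [4,0,0,-9,0],
    [4,0,0,-13,0],
    [4,0,0,-17,0],
    [4,0,0,-21,0],
    [4,0,0,-24,0],
    [4,-3,-0.7,-24,0],
    [4,-7,-1.5,-24,0],
    [4,-11,-2.3,-24,0],
    [4,-15,-3.2,-24,0],
    [4,-19,-4.1,-24,0],
    [4,-23,-5,-24,0],
    [4,-27,-5.8,-24,0],
    [4,-31,-6.6,-24,0],
    [4,-33.7,-7.2,-24,0],
    [4,-33.7,-7.2,-24,0],
    [4,-33.7,-7.2,-24,0],
    [4,-33.7,-7.2,-24,0]
  ]
}}

```text
time: 14.45
tool_pos: [0.5291, -0.4288, 0.3358]
tcp_rot: [-2.221, -2.22, -0.001]
wrist_force: [0.8, -0.4, -3.1]
width: 0.526
grip_force: 41.7
```

{"op": "step_arm", "data": {
  "motion": [
    [4,0,0,4,0],
    [4,0,0,8,0],
    [4,0,0,12,0],
    [4,0,0,16,0],
    [4,0,0,19,0],
    [4,0,0,21.5,0],
    [4,0,0,23,0],
    [4,0,0,23.8,0],
    [4,0,0,24.2,0],
    [4,0,0,24.2,0],
    [4,0,0,24.2,0]
  ]
}}

```text
time: 15.55
tool_pos: [0.5297, -0.4306, 0.096]
tcp_rot: [2.221, 2.218, 0.0]
wrist_force: [-0.5, -0.3, -2.5]
width: 0.529
grip_force: 41.7
```

{"op": "step_arm", "data": {
  "motion": [
    [4,0,0,0.2,0],
    [4,0,0,0.3,0],
    [4,0,0,0.3,0]
  ]
}}

```text
time: 15.85
tool_pos: [0.5298, -0.431, 0.0939]
tcp_rot: [2.221, 2.217, 0.0]
wrist_force: [-1.0, 0.1, 5.3]
width: 0.536
grip_force: 42.2
```

```bash
python3 w.py .671,-.073,.30,0
```

```text
at [ 0.5298 -0.431   0.0939] phi -0.09 q6 -0.72 w 0.536 zaxis [ 0.003 -0.002 -1.   ] t 15.8
[0.671, -0.073, 0.3, 0.0] -> [35.78, 14.12, -20.66] -0.1 rows>=8.7
```

{"op": "step_arm", "data": {
  "motion": [
    [6.2,0,0,0,0],
    [6.2,0,0,0,0],
    [6.2,0,0,0,0],
    [6.2,0,0,-1,0],
    [6.2,0,0,-3,0],
    [6.2,0,0,-6,0],
    [6.2,0,0,-11,0],
    [6.2,0,0,-16,0],
    [6.2,0,0,-21,0],
    [6.2,5,1.8,-21,0],
    [6.2,10,3.5,-21,0],
    [6.2,15,5.3,-21,0],
    [6.2,20,7.1,-21,0],
    [6.2,25,8.8,-21,0],
    [6.2,30,10.6,-19,0],
    [6.2,35,12.4,-17,0],
    [6.2,40,14.1,-15.6,0],
    [6.2,40,14.1,-15.6,0],
    [6.2,40,14.1,-15.6,0],
    [6.2,40,14.1,-15.6,0]
  ]
}}

```text
time: 17.85
tool_pos: [0.6703, -0.0295, 0.2474]
tcp_rot: [2.221, 2.222, -0.001]
wrist_force: [0.2, -0.0, 0.6]
width: 0.726
grip_force: 0.0
```

```bash
python3 - <<'E'
from h import *; import w
w.rows([])
im,d,K,M=cam("wrist");save("w3",im);np.savez("w3",im=im,d=d,K=K,M=M)
P=cloud(d,K,M);hsv=cv2.cvtColor(im,cv2.COLOR_RGB2HSV);x,y,zz=P[:,:,0],P[:,:,1],P[:,:,2]
m=(zz>.047)&(zz<.064)&(x>.64)&(x<.70)&(y>-.17)&(y<.06)
sub=P[m];print(len(sub),np.round(np.percentile(sub,[2,50,98],axis=0),3).tolist())
for lo in np.arange(-.15,.04,.01):
    q=sub[(sub[:,1]>lo)&(sub[:,1]<lo+.01)]
    if len(q)>5: print(round(lo,2),len(q),np.round(np.percentile(q[:,0],[3,97]),4),np.median(q[:,2]).round(4))
E
```

```text
at [ 0.6703 -0.0295  0.2474] phi 0.03 q6 -0.08 w 0.726 zaxis [-0.001 -0.001 -1.   ] t 17.9
4286 [[0.649, -0.13, 0.05], [0.672, -0.079, 0.055], [0.693, 0.011, 0.061]]
-0.14 81 [0.6567 0.6834] 0.0541
-0.13 352 [0.6551 0.6834] 0.0545
-0.12 359 [0.6562 0.6835] 0.0545
-0.11 369 [0.6565 0.6832] 0.0544
-0.1 542 [0.6446 0.6953] 0.0558
-0.09 392 [0.6568 0.6847] 0.0558
-0.08 416 [0.6569 0.6845] 0.0556
-0.07 303 [0.6612 0.6819] 0.0552
-0.06 202 [0.6645 0.6785] 0.0551
-0.05 169 [0.6662 0.6777] 0.0552
-0.04 173 [0.6671 0.6776] 0.0551
-0.03 186 [0.6671 0.6965] 0.0554
-0.02 304 [0.6468 0.6975] 0.0555
-0.01 170 [0.6679 0.6782] 0.0551
0.0 168 [0.6687 0.6781] 0.0553
0.01 100 [0.6687 0.6781] 0.055
```

View pics/w3.png

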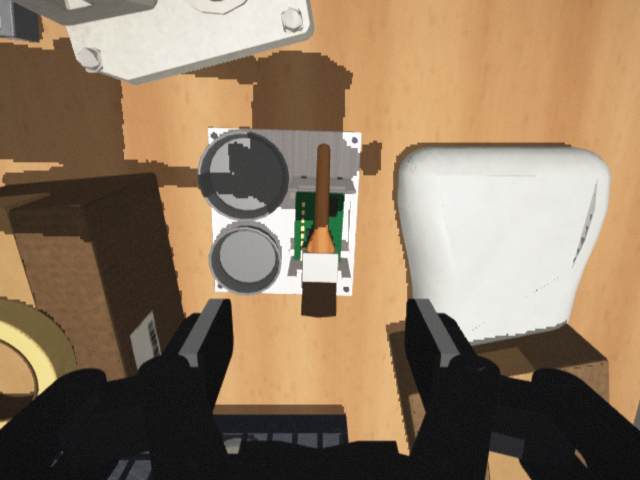

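The brush lies along column 321, ferrule at (321,265), handle toward +y. The board is under it, and the empty cups are at (243,175) and (246,258).

{"op": "step_arm", "data": {
  "motion": [
    [5.5,-4.5,0,0,0],
    [5.5,-4.5,0,5,0],
    [5.5,-4.5,0,10,0],
    [5.5,-4.5,0,14,0],
    [5.5,-4.5,0,16,0],
    [5.5,-4.5,0,17.5,0],
    [5.5,-4.5,0,19,0],
    [5.5,-4.5,0,20,0],
    [5.5,-4.5,0,20.4,0],
    [5.5,-4.5,0,20.4,0],
    [5.5,-4.5,0,20.4,0]
  ]
}}

```text
time: 19.0
tool_pos: [0.6712, -0.0751, 0.0444]
tcp_rot: [2.222, 2.219, 0.002]
wrist_force: [-0.1, -0.1, 0.0]
width: 0.643
grip_force: 0.0
```

{"op": "step_arm", "data": {
  "force": 25,
  "motion": [
    [2,0,0,0,0],
    [2,0,0,0,0],
    [2,0,0,0,0],
    [2,0,0,0,0],
    [2,0,0,0,0],
    [2,0,0,0,0],
    [2,0,0,0,0]
  ]
}}

```text
time: 19.7
tool_pos: [0.671, -0.0751, 0.0445]
tcp_rot: [2.222, 2.219, 0.002]
wrist_force: [-0.6, 0.5, 6.0]
width: 0.352
grip_force: 25.5
```

{"op": "step_arm", "data": {
  "motion": [
    [2,0,0,-1,0],
    [2,0,0,-3,0],
    [2,0,0,-6,0],
    [2,0,0,-10,0],
    [2,0,0,-15,0],
    [2,0,0,-20,0],
    [2,0,0,-25,0],
    [2,-4,-2.7,-25,0],
    [2,-8,-5.4,-25,0],
    [2,-12,-8,-25,0],
    [2,-16,-10.7,-25,0],
    [2,-20,-13.4,-25,0],
    [2,-24,-16,-25,0],
    [2,-28,-18.7,-25,0],
    [2,-32,-21.4,-25,0],
    [2,-34.5,-23.1,-25,0],
    [2,-34.5,-23.1,-25,0],
    [2,-34.5,-23.1,-25,0],
    [2,-34.5,-23.1,-25,0]
  ]
}}

```text
time: 21.6
tool_pos: [0.4392, -0.4188, 0.2932]
tcp_rot: [-2.222, -2.22, -0.001]
wrist_force: [-0.2, -0.8, -0.7]
width: 0.35
grip_force: 25.0
```

```bash
python3 - <<'E'
from h import *; import w
w.rows([[.44,-.42,.007,0]])
im,d,K,M=cam("top");save("t4",im);P=cloud(d,K,M);x,y,z=P[:,:,0],P[:,:,1],P[:,:,2]
for n,m in(("tincap",(z>.145)&(z<.162)&(y<-.38)&(y>-.47)&(x<.58)&(x>.48)),):
    q=P[m];print(n,len(q),np.round(np.percentile(q,[2,50,98],axis=0),3).tolist())
E
```

```text
at [ 0.4392 -0.4188  0.2932] phi -0.04 q6 -0.8 w 0.35 zaxis [ 0.     0.001 -1.   ] t 21.6
[0.44, -0.42, 0.007, 0] -> [-0.14, 0.07, 28.62] -0.0 rows>=5.7
tincap 160 [[0.517, -0.441, 0.147], [0.527, -0.429, 0.156], [0.539, -0.419, 0.16]]
```

View pics/t4.png

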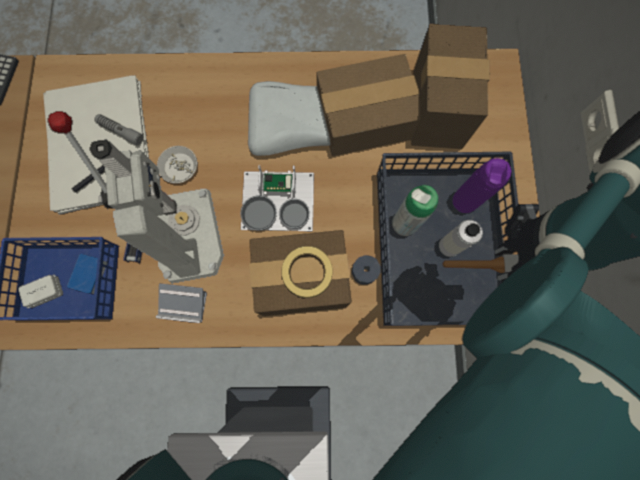

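The can at (415,210) and the tin at (460,238) stand upright in the tray, and the brush is held at (475,265). Now I'll lower it.

{"op": "step_arm", "data": {
  "motion": [
    [2,0,0,5,0],
    [2,0,0,10,0],
    [2,0,0,15,0],
    [2,0,0,20,0],
    [2,0,0,24,0],
    [2,0,0,26.5,0],
    [2,0,0,28,0],
    [2,0,0,28.5,0],
    [2,0,0,28.5,0],
    [2,0,0,28.5,0],
    [4,0,0,28.5,0],
    [4,0,0,28.5,0],
    [4,0,0,28.5,0],
    [4,0,0,27,0],
    [4,0,0,24,0],
    [4,0,0,19,0],
    [4,0,0,13,0],
    [4,0,0,6,0],
    [4,0,0,0,0],
    [4,0,0,0,0]
  ]
}}

```text
time: 23.65
tool_pos: [0.4392, -0.4201, 0.2987]
tcp_rot: [2.219, 2.216, -0.0]
wrist_force: [0.8, -0.9, -0.7]
width: 0.471
grip_force: 0.0
```

```bash
python3 - <<'E'
from h import *; import w
w.rows([[.6,-.20,.3,0],[.655,-.025,.25,0]])
im,d,K,M=cam("wrist");save("w5",im);P=cloud(d,K,M);x,y,z=P[:,:,0],P[:,:,1],P[:,:,2]
hsv=cv2.cvtColor(im,cv2.COLOR_RGB2HSV)
m=(z>.004)&(z<.03)&(y<-.3)&(y>-.52)&(x<.5)&(x>.39)
q=P[m];print(len(q),np.round(np.percentile(q,[2,50,98],axis=0),3).tolist())
E
```

```text
at [ 0.4392 -0.4201  0.2987] phi -0.08 q6 -0.8 w 0.471 zaxis [ 0.004 -0.004 -1.   ] t 23.6
[0.6, -0.2, 0.3, 0] -> [22.03, 16.05, -0.15] -0.1 rows>=5.5
[0.655, -0.025, 0.25, 0] -> [39.56, 21.51, 4.81] -0.1 rows>=9.1
5227 [[0.394, -0.507, 0.004], [0.441, -0.416, 0.01], [0.496, -0.306, 0.014]]
```

View pics/w5.png

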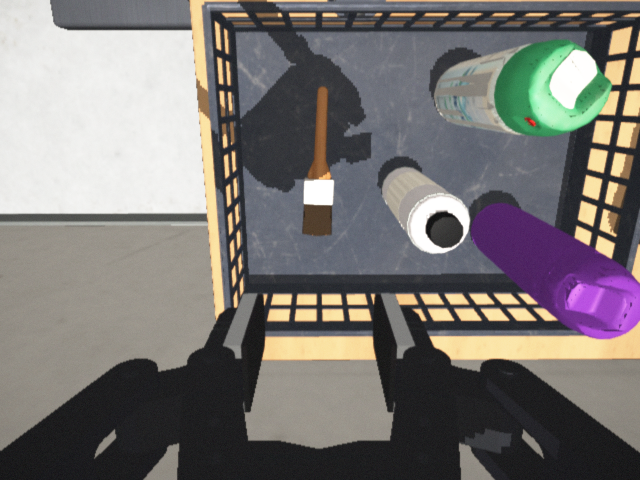

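The brush lies flat on the tray floor, ferrule at (318,190), and the can and tin are upright. Next is the board.

{"op": "step_arm", "data": {
  "motion": [
    [6,5,4,0,0],
    [6,9,7.5,0,0],
    [6,13,11,0,0],
    [6,17,14.5,0,0],
    [6,21,18,0,0],
    [6,25,21,0,0],
    [6,29,23,0,0],
    [6,33,23.2,3,0],
    [6,37,23.2,6,0],
    [6,38.5,23.2,9.5,0],
    [6,38.5,23.2,9.5,0],
    [6,38.5,23.2,9.5,0],
    [6,38.5,23.2,9.5,0],
    [6,38.5,23.2,9.5,0]
  ]
}}

```text
time: 25.1
tool_pos: [0.673, -0.0367, 0.2014]
tcp_rot: [2.222, 2.215, 0.004]
wrist_force: [0.3, 0.8, 0.4]
width: 0.706
grip_force: 0.0
```

```bash
python3 - <<'E'
from h import *; import w
w.rows([])
im,d,K,M=cam("wrist");save("w6",im);np.savez("w6",im=im,d=d,K=K,M=M);P=cloud(d,K,M);x,y,z=P[:,:,0],P[:,:,1],P[:,:,2]
hsv=cv2.cvtColor(im,cv2.COLOR_RGB2HSV)
m=(cv2.inRange(hsv,(45,100,20),(90,255,255))>0)&(z<.06)&(x>.63)&(x<.71)
c=np.argwhere(m)[:,::-1];print(len(c))
W=onplane(K,M,c,.032);r=cv2.minAreaRect((W[:,:2]*1000).astype(np.float32));print("board",r,np.median(z[m]))
# cheeks
m=(z>.04)&(z<.066)&(x>.62)&(x<.72)&(y>-.12)&(y<.01);q=P[m];
for a,b in((-.12,-.06),(-.05,.01)):
    t=q[(q[:,1]>a)&(q[:,1]<b)];print("cheek",len(t),np.round(np.percentile(t,[3,50,97],axis=0),4).tolist())
cv2.imwrite("pics/w6c.png",cv2.resize(im[90:330,180:420,::-1],None,fx=2.4,fy=2.4))
E
```

```text
at [ 0.673  -0.0367  0.2014] phi -0.17 q6 -0.09 w 0.706 zaxis [ 0.005 -0.001 -1.   ] t 25.1
2661
board ((669.7136840820312, -57.53899383544922), (60.54557800292969, 41.43443298339844), 87.05975341796875) 0.03226968313968748
cheek 944 [[0.6446, -0.0943, 0.0401], [0.6687, -0.0916, 0.0445], [0.6953, -0.0769, 0.0614]]
cheek 920 [[0.6476, -0.0443, 0.0403], [0.6768, -0.0202, 0.0436], [0.6969, -0.0172, 0.0616]]
```

View pics/w6c.png

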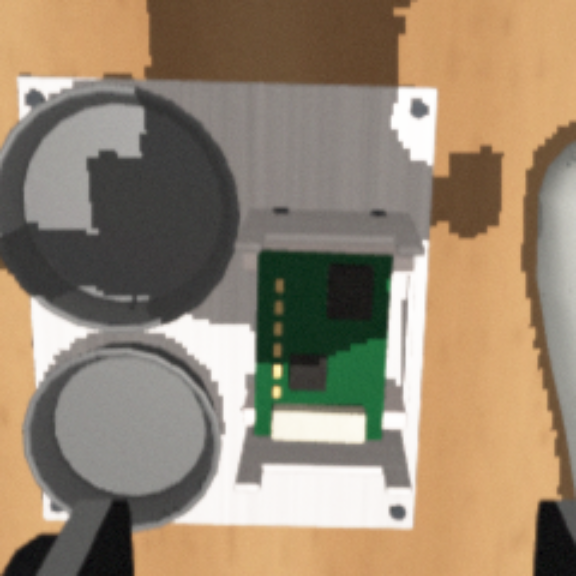

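The board is at crop (322,345), tilted about 3°, with clear plate on its left. I'll check the heights beside its long edges.

```bash
python3 - <<'E'
from h import *
z=np.load("w6.npz");P=cloud(z["d"],z["K"],z["M"]).reshape(-1,3)
for a in np.arange(.624,.73,.006):
    o=[]
    for y0 in(-.085,-.075,-.065,-.055,-.045,-.035):
        q=P[(P[:,0]>a)&(P[:,0]<a+.006)&(P[:,1]>y0)&(P[:,1]<y0+.01)]
        o.append(int(1000*np.percentile(q[:,2],95)) if len(q) else -1)
    print(round(a,3),o)
E
python3 w.py .67,-.0575,.10,-2.5 .67,-.0575,.026,-2.5
```

```text
0.624 [23, 23, 4, 24, 261, 261]
0.63 [24, 4, 4, 4, 260, 259]
0.636 [4, 4, 4, 4, 245, 246]
0.642 [31, 4, 4, 238, 243, 244]
0.648 [40, 33, 33, 33, 33, 33]
0.654 [41, 34, 34, 33, 34, 282]
0.66 [41, 35, 34, 33, 33, 283]
0.666 [41, 35, 35, 33, 40, 283]
0.672 [41, 33, 33, 40, 42, 283]
0.678 [40, 33, 33, 40, 42, 283]
0.684 [33, 33, 33, 33, 41, 283]
0.69 [31, 31, 31, 33, 33, 33]
0.696 [30, 11, 12, 12, 12, 31]
0.702 [4, 4, 4, 239, 244, 245]
0.708 [1, 1, 1, 1, 260, 259]
0.714 [1, 1, 1, 1, 261, 261]
0.72 [1, 1, 1, 264, 266, 281]
0.726 [1, 1, 1, 1, 267, 283]
at [ 0.6728 -0.0367  0.2012] phi -0.18 q6 -0.09 w 0.702 zaxis [ 0.004 -0.001 -1.   ] t 25.1
[0.67, -0.0575, 0.1, -2.5] -> [-2.07, -0.32, 10.12] 2.3 rows>=2.1
[0.67, -0.0575, 0.026, -2.5] -> [-2.07, -0.35, 17.52] 2.3 rows>=3.5
```

{"op": "step_arm", "data": {
  "motion": [
    [5.4,-2.1,-0.3,5,2.3],
    [5.4,-2.1,-0.3,9,2.3],
    [5.4,-2.1,-0.3,12,2.3],
    [5.4,-2.1,-0.3,14,2.3],
    [5.4,-2.1,-0.3,15.5,2.3],
    [5.4,-2.1,-0.3,16.8,2.3],
    [5.4,-2.1,-0.3,17.8,2.3],
    [5.4,-2.1,-0.3,17.8,2.3],
    [5.4,-2.1,-0.3,17.8,2.3]
  ]
}}

```text
time: 26.05
tool_pos: [0.6689, -0.0561, 0.021]
tcp_rot: [2.266, 2.174, 0.001]
wrist_force: [-0.4, -0.6, 0.7]
width: 0.632
grip_force: 0.0
```

{"op": "step_arm", "data": {
  "force": 20,
  "motion": [
    [3.5,0,0,0,0],
    [3.5,0,0,0,0],
    [3.5,0,0,0,0],
    [3.5,0,0,0,0],
    [3.5,0,0,0,0],
    [3.5,0,0,-1,0],
    [3.5,0,0,-3,0],
    [3.5,0,0,-6,0],
    [3.5,0,0,-10,0],
    [3.5,0,0,-15,0],
    [3.5,0,0,-20,0],
    [3.5,0,0,-25,0],
    [3.5,0,0,-25,0]
  ]
}}

```text
time: 27.35
tool_pos: [0.6726, -0.0566, 0.2814]
tcp_rot: [2.258, 2.166, 0.016]
wrist_force: [1.4, -0.2, 0.6]
width: 0.478
grip_force: 20.4
```

```bash
python3 - <<'E'
from h import *; import w
w.rows([[.50,-.10,.27,-50],[.415,.02,.25,-97],[.415,.142,.2,-97],[.415,.02,.25,83],[.415,.142,.2,83]])
im,d,K,M=cam("wrist");save("w7",im)
E
```

```text
at [ 0.6726 -0.0566  0.2814] phi -2.38 q6 -0.08 w 0.478 zaxis [ 0.016 -0.002 -1.   ] t 27.4
[0.5, -0.1, 0.27, -50] -> [-5.05, -17.08, 0.87] 47.6 rows>=5.5
[0.415, 0.02, 0.25, -97] -> [6.59, -26.11, 2.7] 94.6 rows>=11.0
[0.415, 0.142, 0.2, -97] -> [18.78, -26.69, 7.68] 94.6 rows>=11.0
[0.415, 0.02, 0.25, 83] -> [6.59, -26.11, 2.7] -85.4 rows>=9.9
[0.415, 0.142, 0.2, 83] -> [18.78, -26.69, 7.68] -85.4 rows>=9.9
```

View pics/w7.png

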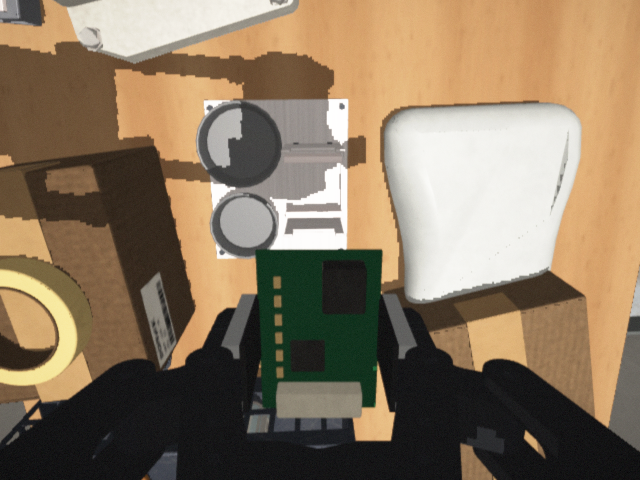

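{"op": "step_arm", "data": {
  "motion": [
    [3.5,0,-4,0,-8],
    [3.5,0,-8,0,-16],
    [3.5,0,-12,0,-24],
    [3.5,-0.5,-16,0,-32],
    [3.5,0,-19,0,-40],
    [3.5,1,-22,1,-48],
    [3.5,2.5,-24,2,-56],
    [3.5,4,-25.5,2.5,-64],
    [3.5,5,-26,2.7,-72],
    [3.5,6.6,-26.1,2.7,-80],
    [3.5,6.6,-26.1,2.7,-85.4],
    [3.5,6.6,-26.1,2.7,-85.4],
    [3.5,6.6,-26.1,2.7,-85.4],
    [3.5,10,-26.2,4,-85.4],
    [3.5,14,-26.4,5.5,-85.4],
    [3.5,18,-26.7,7,-85.4],
    [3.5,18.8,-26.7,7.7,-85.4],
    [3.5,18.8,-26.7,7.7,-85.4],
    [3.5,18.8,-26.7,7.7,-85.4],
    [3.5,18.8,-26.7,7.7,-85.4]
  ]
}}

```text
time: 29.4
tool_pos: [0.4099, 0.1418, 0.1939]
tcp_rot: [0.194, 3.135, -0.0]
wrist_force: [0.2, 0.1, -0.5]
width: 0.479
grip_force: 20.6
```

```bash
python3 - <<'E'
from h import *; import w
w.rows([])
im,d,K,M=cam("wrist");save("w8",im);np.savez("w8",im=im,d=d,K=K,M=M)
P=cloud(d,K,M);x,y,z=P[:,:,0],P[:,:,1],P[:,:,2]
hsv=cv2.cvtColor(im,cv2.COLOR_RGB2HSV)
b=((im.min(2)>140)&(x>.36)&(x<.46)&(y>.08)&(y<.21)&(z<.06)&(z>.005)).astype(np.uint8)
n,l,st,c=cv2.connectedComponentsWithStats(b)
for i in range(1,n):
    if st[i,4]<60: continue
    q=P[l==i];vx,vy,_,_=cv2.fitLine(q[:,:2].astype(np.float32),cv2.DIST_L2,0,.01,.01).ravel()
    print(st[i],np.round(np.percentile(q,[3,50,97],axis=0),4).tolist(),np.degrees(np.arctan2(-vx*np.sign(vy),abs(vy))))
m=cv2.inRange(hsv,(45,80,10),(90,255,255))>0;m&=(d>.05)&(d<.3)
if m.any(): print("board",np.round(np.percentile(P[m],[3,50,97],axis=0),4).tolist())
E
```

```text
at [0.4099 0.1418 0.1939] phi 82.91 q6 -1.17 w 0.479 zaxis [ 0.001 -0.    -1.   ] t 29.4
[ 258  160  124   14 1140] [[0.3719, 0.1036, 0.0113], [0.3795, 0.1436, 0.0192], [0.3867, 0.1892, 0.0213]] -6.5792184
[266 178 109   9 963] [[0.3863, 0.1077, 0.0164], [0.3923, 0.1461, 0.0186], [0.3987, 0.1839, 0.0204]] -7.0294237
[ 259  206  123   43 2302] [[0.4092, 0.0975, 0.0247], [0.4288, 0.1185, 0.035], [0.4413, 0.1828, 0.0377]] -12.98866
board [[0.3819, 0.1218, 0.2033], [0.4075, 0.1419, 0.2044], [0.4358, 0.1632, 0.2055]]
```

View pics/w8.png

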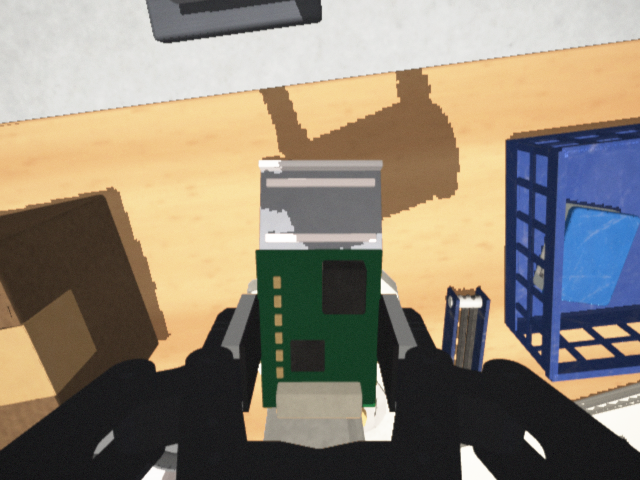

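The board, held level, is lined up square over the stand (edges near columns 260 and 380). I'll lower it to just above the strips.

{"op": "step_arm", "data": {
  "motion": [
    [3.5,-0.3,0.2,4,0],
    [3.5,-0.3,0.2,8,0],
    [3.5,-0.3,0.2,11,0],
    [3.5,-0.3,0.2,13,0],
    [3.5,-0.3,0.2,14.5,0],
    [3.5,-0.3,0.2,15.3,0],
    [3.5,-0.3,0.2,15.7,0],
    [3.5,-0.3,0.2,15.7,0],
    [3.5,-0.3,0.2,15.7,0],
    [3.5,-0.3,0.2,15.7,0]
  ]
}}

```text
time: 30.45
tool_pos: [0.4135, 0.1447, 0.0373]
tcp_rot: [0.191, 3.134, 0.001]
wrist_force: [0.7, 0.4, -0.2]
width: 0.478
grip_force: 20.6
```

```bash
python3 - <<'E'
from h import *; import w
w.rows([[.4132,.1433,.03,83]])
im,d,K,M=cam("wrist");P=cloud(d,K,M);hsv=cv2.cvtColor(im,cv2.COLOR_RGB2HSV)
m=cv2.inRange(hsv,(45,80,10),(90,255,255))>0;m&=(d>.05)&(d<.3)
print("board",np.round(np.percentile(P[m],[1,50,99],axis=0),4).tolist())
im,d,K,M=cam("top");cv2.imwrite("pics/t9.png",cv2.resize(im[250:350,120:250,::-1],None,fx=5,fy=5,interpolation=cv2.INTER_CUBIC))
E
```

```text
at [0.4135 0.1447 0.0373] phi 83.02 q6 -1.17 w 0.478 zaxis [ 0.002  0.001 -1.   ] t 30.4
[0.4132, 0.1433, 0.03, 83] -> [0.01, -0.14, 0.73] 0.0 rows>=0.1
board [[0.3842, 0.123, 0.0465], [0.411, 0.1448, 0.0478], [0.4437, 0.1677, 0.0492]]
```

{"op": "step_arm", "data": {
  "motion": [
    [3.5,0,0,0.4,0],
    [3.5,0,0,0.8,0],
    [3.5,0,0,1.0,0],
    [3.5,0,0,1.0,0]
  ]
}}

```text
time: 30.95
tool_pos: [0.4129, 0.1447, 0.0264]
tcp_rot: [0.191, 3.135, 0.0]
wrist_force: [-0.5, 0.2, 4.7]
width: 0.481
grip_force: 21.0
```

{"op": "step_arm", "data": {
  "motion": [
    [3.5,0,0,0.1,0],
    [3.5,0,0,0.2,0],
    [3.5,0,0,0.2,0]
  ]
}}

```text
time: 31.25
tool_pos: [0.413, 0.1447, 0.0254]
tcp_rot: [0.191, 3.136, 0.0]
wrist_force: [-5.4, -1.2, 12.3]
width: 0.48
grip_force: 24.0
```

```bash
python3 - <<'E'
from h import *; import w
w.rows([])
im,d,K,M=cam("wrist");P=cloud(d,K,M);hsv=cv2.cvtColor(im,cv2.COLOR_RGB2HSV)
m=cv2.inRange(hsv,(45,80,10),(90,255,255))>0;m&=(d>.05)&(d<.3);q=P[m]
for a in(.382,.39,.40,.41,.42,.43): 
  t=q[abs(q[:,0]-a)<.004]; print(a,len(t),np.median(t[:,2]).round(4) if len(t) else 0)
E
```

```text
at [0.413  0.1447 0.0254] phi 83.02 q6 -1.17 w 0.48 zaxis [ 0.  0. -1.] t 31.2
0.382 513 0.0331
0.39 2161 0.0336
0.4 1683 0.035
0.41 2358 0.0363
0.42 1797 0.0375
0.43 2033 0.0389
```

{"op": "step_arm", "data": {
  "motion": [
    [3.5,0,0,-0.1,0],
    [5.5,0,0,-0.1,0],
    [6,0,0,-0.1,0],
    [6,0,0,-0.1,0],
    [6,0,0,-0.1,0],
    [6,0,0,-0.1,0],
    [6,0,0,-1,0],
    [6,0,0,-3,0],
    [6,0,0,-7,0],
    [6,0,0,-12,0],
    [6,0,0,-16,0],
    [6,0,0,-16,0],
    [6,0,0,-16,0]
  ]
}}

```text
time: 32.6
tool_pos: [0.4136, 0.1448, 0.1863]
tcp_rot: [0.191, 3.132, 0.002]
wrist_force: [-0.1, 0.9, -0.7]
width: 0.701
grip_force: 0.0
```

```bash
cat > bd.py <<'E'
from h import *; import w
w.rows([])
O=np.array([.3833,.1472,.0142]);a=np.radians(-7);s=np.radians(25)
ex=np.array([np.cos(s)*np.cos(a),np.cos(s)*np.sin(a),np.sin(s)]);ey=np.array([-np.sin(a),np.cos(a),0]);ez=np.cross(ex,ey)
im,d,K,M=cam("wrist");save("w9",im)
hsv=cv2.cvtColor(im,cv2.COLOR_RGB2HSV);P=cloud(d,K,M);L=(P-O)@np.c_[ex,ey,ez]
m=(cv2.inRange(hsv,(45,80,10),(90,255,255))>0)&(abs(L[:,:,0]-.03)<.06)&(abs(L[:,:,1])<.06)
q=L[m];print(len(q),"x y z in stand",np.round(np.percentile(q,[1,50,99],axis=0),4).tolist())
r=cv2.minAreaRect((q[:,:2]*1000).astype(np.float32));print(r)
E
python3 bd.py
```

```text
at [0.4136 0.1448 0.1863] phi 83.02 q6 -1.17 w 0.701 zaxis [ 0.004  0.001 -1.   ] t 32.6
3190 x y z in stand [[0.0013, -0.0185, 0.0005], [0.0285, 0.0011, 0.0023], [0.0612, 0.0221, 0.0042]]
((30.73773765563965, 1.7264156341552734), (61.43547439575195, 41.81061553955078), 0.3854633867740631)
```

View pics/w9.png

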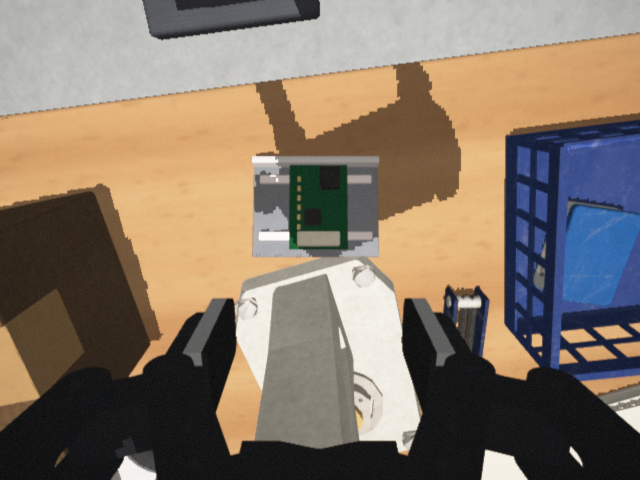

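The board lies flat on the strips against the ledge: x 31 mm, y 2 mm, yaw 0.4°. Next I'll fetch the brush.

```bash
python3 w.py .41,.0,.30,83 .42,-.2,.30,40 .44,-.36,.25,0
```

```text
at [0.4123 0.1444 0.1845] phi 83.02 q6 -1.17 w 0.704 zaxis [ 0.  0. -1.] t 32.6
[0.41, 0.0, 0.3, 83.0] -> [-1.53, -14.36, -11.55] 0.0 rows>=3.7
[0.42, -0.2, 0.3, 40.0] -> [-4.95, -34.09, -11.55] 43.0 rows>=7.3
[0.44, -0.36, 0.25, 0.0] -> [-8.88, -49.73, -6.55] 83.0 rows>=10.2
```

{"op": "step_arm", "data": {
  "motion": [
    [6,0,0,-4,0],
    [6,-0.5,-2,-8,0],
    [6,-1,-6,-11.5,0],
    [6,-1.5,-10,-11.5,0],
    [6,-1.5,-14.4,-11.5,0],
    [6,-2.2,-18.4,-11.5,8],
    [6,-2.9,-22.4,-11.5,16],
    [6,-3.6,-26.4,-11.5,24],
    [6,-4.3,-30.4,-11.5,32],
    [6,-5,-34,-11.5,40],
    [6,-5.8,-37.5,-11,48],
    [6,-6.8,-41,-10,56],
    [6,-7.6,-44,-9,64],
    [6,-8.4,-47,-8,72],
    [6,-8.9,-49.7,-6.5,80],
    [6,-8.9,-49.7,-6.5,83],
    [6,-8.9,-49.7,-6.5,83],
    [6,-8.9,-49.7,-6.5,83],
    [6,-8.9,-49.7,-6.5,83]
  ]
}}

```text
time: 34.55
tool_pos: [0.4404, -0.359, 0.2488]
tcp_rot: [-2.219, -2.223, -0.0]
wrist_force: [0.1, 0.9, -0.2]
width: 0.698
grip_force: 0.0
```

```bash
python3 - <<'E'
from h import *; import w
im,d,K,M=cam("wrist");P=cloud(d,K,M);x,y,z=P[:,:,0],P[:,:,1],P[:,:,2]
m=(z>.005)&(z<.025)&(y<-.3)&(y>-.52)&(x<.48)&(x>.40);m=cv2.morphologyEx(m.astype(np.uint8),cv2.MORPH_OPEN,np.ones((3,3)))>0
q=P[m];
for lo in np.arange(-.5,-.30,.01):
    t=q[(q[:,1]>lo)&(q[:,1]<lo+.01)]
    if len(t)>5: print(round(lo,2),len(t),np.round(np.percentile(t[:,0],[3,97]),4),np.median(t[:,2]).round(4))
print(q[:,1].min(),q[:,1].max())
w.rows([[.4395,-.42,.012,0],[.4395,-.42,.002,0]])
E
```

```text
-0.48 223 [0.4235 0.4517] 0.0115
-0.47 293 [0.4239 0.4522] 0.0115
-0.46 287 [0.4241 0.4522] 0.0115
-0.45 279 [0.4251 0.453 ] 0.012
-0.44 309 [0.4253 0.4536] 0.0126
-0.43 311 [0.4257 0.4537] 0.0128
-0.42 277 [0.4272 0.4518] 0.0122
-0.41 191 [0.432  0.4489] 0.0121
-0.4 133 [0.4358 0.4461] 0.0124
-0.39 132 [0.4358 0.4469] 0.0122
-0.38 132 [0.4368 0.4468] 0.0123
-0.37 134 [0.4368 0.4477] 0.0123
-0.36 132 [0.4377 0.4476] 0.012
-0.35 124 [0.4386 0.4478] 0.0122
-0.34 128 [0.4386 0.4484] 0.0121
-0.4793124020242444 -0.32991227187714006
at [ 0.4406 -0.3591  0.2493] phi 0.11 q6 -0.73 w 0.704 zaxis [-0.  0. -1.] t 34.6
[0.4395, -0.42, 0.012, 0] -> [-6.1, -0.12, 23.73] 0.1 rows>=4.9
[0.4395, -0.42, 0.002, 0] -> [-6.1, -0.12, 24.73] 0.1 rows>=5.1
```

{"op": "step_arm", "data": {
  "motion": [
    [5.5,-6.5,-0.1,4,1.8],
    [5.5,-6.5,-0.1,9,1.8],
    [5.5,-6.5,-0.1,14,1.8],
    [5.5,-6.5,-0.1,18,1.8],
    [5.5,-6.5,-0.1,21,1.8],
    [5.5,-6.5,-0.1,23,1.8],
    [5.5,-6.5,-0.1,24.2,1.8],
    [5.5,-6.5,-0.1,24.6,1.8],
    [5.5,-6.5,-0.1,24.6,1.8],
    [5.5,-6.5,-0.1,24.6,1.8]
  ]
}}

```text
time: 35.6
tool_pos: [0.4407, -0.4256, 0.0051]
tcp_rot: [2.253, 2.185, -0.0]
wrist_force: [-0.4, 0.9, 0.2]
width: 0.644
grip_force: 0.0
```

{"op": "step_arm", "data": {
  "force": 30,
  "motion": [
    [2,0,0,0,0],
    [2,0,0,0,0],
    [2,0,0,0,0],
    [2,0,0,0,0],
    [2,0,0,0,0],
    [2,0,0,0,0],
    [2,0,0,0,0]
  ]
}}

```text
time: 36.3
tool_pos: [0.4405, -0.4256, 0.005]
tcp_rot: [2.254, 2.185, 0.0]
wrist_force: [-0.9, 0.0, 7.0]
width: 0.35
grip_force: 29.9
```

{"op": "step_arm", "data": {
  "motion": [
    [2,0,0,-1,0],
    [2,0,0,-3,0],
    [2,0,0,-7,0],
    [2,0,0,-12,0],
    [2,0,0,-17,0],
    [2,0,0,-22,0],
    [2,0,0,-26,0],
    [2,3,2,-26,0],
    [2,7,5,-26,0],
    [2,11,8,-26,0],
    [2,15,11,-26,0],
    [2,19,14,-26,0],
    [2,23,16.5,-26,0],
    [2,27,18.5,-26,0],
    [2,31,20.5,-26,0],
    [2,34,21.7,-26,0],
    [2,35.7,22,-26,0],
    [2,35.7,22,-26,0],
    [2,35.7,22,-26,0],
    [2,35.7,22,-26,0]
  ]
}}

```text
time: 38.3
tool_pos: [0.6699, -0.0763, 0.2634]
tcp_rot: [2.257, 2.185, -0.001]
wrist_force: [0.4, 0.9, -0.9]
width: 0.349
grip_force: 29.9
```

```bash
python3 - <<'E'
from h import *; import w
w.rows([[.671,-.076,.06,-1.7],[.671,-.076,.0475,-1.7]])
im,d,K,M=cam("wrist");P=cloud(d,K,M);x,y,z=P[:,:,0],P[:,:,1],P[:,:,2]
save("w10",im)
m=(z>.25)&(z<.30)&(d<.25)&(abs(x-.671)<.022)&(y>-.16)&(y<.04)
q=P[m]
for lo in np.arange(-.16,.03,.02):
    t=q[(q[:,1]>lo)&(q[:,1]<lo+.01)]
    if len(t)>5: print(round(lo,2),len(t),np.round(np.percentile(t[:,0],[3,97]),4),np.median(t[:,2]).round(4))
print(np.percentile(q[:,1],[0.5,99.5]))
E
```

```text
at [ 0.6699 -0.0763  0.2634] phi -1.86 q6 -0.12 w 0.349 zaxis [-0.    -0.001 -1.   ] t 38.3
[0.671, -0.076, 0.06, -1.7] -> [0.05, 0.11, 20.34] -0.2 rows>=4.1
[0.671, -0.076, 0.0475, -1.7] -> [0.05, 0.12, 21.59] -0.2 rows>=4.3
-0.14 6 [0.6659 0.6732] 0.2688
-0.12 1684 [0.6539 0.6822] 0.2699
-0.1 1671 [0.6552 0.6826] 0.2707
-0.08 2839 [0.6548 0.6848] 0.2714
-0.06 1319 [0.6622 0.6785] 0.2706
-0.04 1028 [0.6662 0.677 ] 0.2707
-0.02 1106 [0.6673 0.6774] 0.2707
-0.0 1217 [0.6683 0.6782] 0.2707
[-0.12800773  0.01724049]
```

View pics/w10.png

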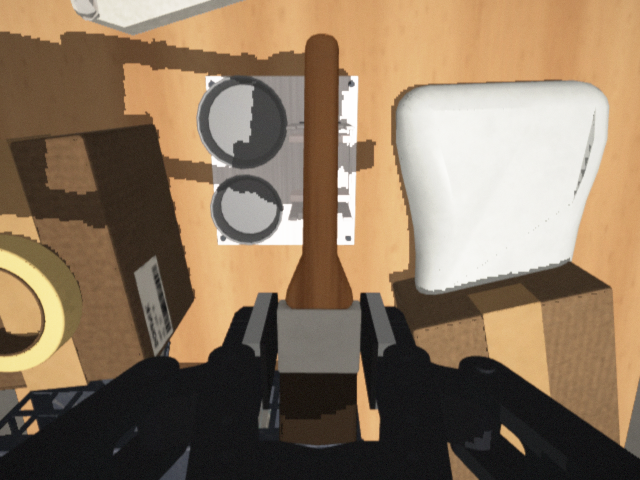

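{"op": "step_arm", "data": {
  "motion": [
    [2,0.1,0.1,4,0],
    [2,0.1,0.1,9,0],
    [2,0.1,0.1,14,0],
    [2,0.1,0.1,17,0],
    [2,0.1,0.1,19,0],
    [2,0.1,0.1,20.3,0],
    [2,0.1,0.1,20.9,0],
    [2,0.1,0.1,20.9,0],
    [2,0.1,0.1,20.9,0]
  ]
}}

```text
time: 39.25
tool_pos: [0.6727, -0.0742, 0.0559]
tcp_rot: [2.255, 2.185, 0.002]
wrist_force: [-0.3, 0.4, -0.3]
width: 0.351
grip_force: 29.9
```

{"op": "step_arm", "data": {
  "motion": [
    [2,0,0,0.2,0],
    [2,0,0,0.3,0],
    [2,0,0,0.3,0]
  ]
}}

```text
time: 39.55
tool_pos: [0.6718, -0.0736, 0.0519]
tcp_rot: [2.255, 2.186, 0.001]
wrist_force: [-0.4, 0.0, 0.0]
width: 0.352
grip_force: 29.9
```

{"op": "step_arm", "data": {
  "motion": [
    [2,0,0,0.2,0],
    [2,0,0,0.2,0],
    [2,0,0,0.2,0]
  ]
}}

```text
time: 39.85
tool_pos: [0.6714, -0.0736, 0.0491]
tcp_rot: [-2.255, -2.187, 0.0]
wrist_force: [0.5, 0.0, 0.1]
width: 0.346
grip_force: 29.9
```

{"op": "step_arm", "data": {
  "motion": [
    [2,0,0,0.1,0],
    [2,0,0,0.1,0],
    [2,0,0,0.1,0]
  ]
}}

```text
time: 40.15
tool_pos: [0.6715, -0.0737, 0.0482]
tcp_rot: [-2.256, -2.187, 0.0]
wrist_force: [1.0, 0.6, -0.4]
width: 0.348
grip_force: 29.9
```

{"op": "step_arm", "data": {
  "motion": [
    [2,0,0,0.2,0],
    [2,0,0,0.2,0],
    [2.8,0,0,0.2,0],
    [4.2,0,0,0.2,0],
    [4.6,0,0,0.2,0],
    [4.6,0,0,0.2,0],
    [4.6,0,0,-0.8,0],
    [4.6,0,0,-3,0],
    [4.6,0,0,-7,0],
    [4.6,1.5,0,-11,0],
    [4.6,3,0,-15,0],
    [4.6,4,-2,-19,0],
    [4.6,4,-2,-19,0],
    [4.6,4,-2,-19,0]
  ]
}}

```text
time: 41.55
tool_pos: [0.6536, -0.0329, 0.241]
tcp_rot: [2.253, 2.185, 0.004]
wrist_force: [0.0, 0.1, -0.7]
width: 0.538
grip_force: 0.0
```

```bash
python3 - <<'E'
from h import *; import w
im,d,K,M=cam("wrist");save("w11",im);np.savez("w11",im=im,d=d,K=K,M=M);P=cloud(d,K,M);x,y,z=P[:,:,0],P[:,:,1],P[:,:,2]
m=(z>.047)&(z<.062)&(x>.64)&(x<.70)&(y>-.17)&(y<.06);q=P[m]
for lo in np.arange(-.14,.03,.02):
    t=q[(q[:,1]>lo)&(q[:,1]<lo+.01)]
    if len(t)>5: print(round(lo,2),len(t),np.round(np.percentile(t[:,0],[3,97]),4),np.median(t[:,2]).round(4))
print(np.percentile(q[:,1],[.3,99.7]))
# cups: ring points between z .018 and .03
hsv=cv2.cvtColor(im,cv2.COLOR_RGB2HSV)
m=(z>.0195)&(z<.03)&(x>.55)&(x<.652)&(y>-.15)&(y<.04)
def fit(q):
    c=q.mean(0)
    for _ in range(5):
        A=np.c_[2*q,np.ones(len(q))];s=np.linalg.lstsq(A,(q**2).sum(1),rcond=None)[0];c=s[:2];r=np.sqrt(s[2]+c@c)
        e=abs(np.hypot(*(q-c).T)-r);q=q[e<max(.003,np.percentile(e,80))]
    return c.round(4),r.round(4),len(q)
for n,y0,y1 in(("can",-.052,.04),("tin",-.15,-.062)):
    t=P[m&(y>y0)&(y<y1)];print(n,len(t),fit(t[:,:2]),np.median(t[:,2]).round(4),np.percentile(t,[1,99],axis=0).round(4).tolist())
w.rows([[.46,-.3,.3,0],[.529,-.43,.3,0],[.529,-.43,.096,0]])
E
```

```text
-0.12 392 [0.6548 0.6835] 0.0545
-0.1 537 [0.6452 0.6951] 0.0549
-0.08 425 [0.6573 0.6851] 0.0558
-0.06 279 [0.6627 0.6805] 0.0552
-0.04 187 [0.6673 0.6783] 0.0553
-0.02 321 [0.6466 0.6969] 0.0552
0.0 186 [0.6696 0.6794] 0.0551
0.02 26 [0.6719 0.6783] 0.0537
[-0.12627303  0.02095874]
can 1364 (array([ 0.6046, -0.0148]), np.float64(0.0374), 1321) 0.0229 [[0.5661, -0.0517, 0.0196], [0.6497, 0.0235, 0.0294]]
tin 995 (array([ 0.6024, -0.0926]), np.float64(0.0317), 792) 0.0229 [[0.5693, -0.1255, 0.0196], [0.6506, -0.0623, 0.0294]]
at [ 0.6527 -0.033   0.2387] phi -1.76 q6 -0.06 w 0.538 zaxis [ 0.001 -0.    -1.   ] t 41.6
[0.46, -0.3, 0.3, 0] -> [-27.28, -18.44, -6.14] -1.8 rows>=6.7
[0.529, -0.43, 0.3, 0] -> [-40.06, -11.14, -6.13] -1.8 rows>=8.4
[0.529, -0.43, 0.096, 0] -> [-40.06, -11.15, 14.27] -1.8 rows>=8.8
```

View pics/w11.png

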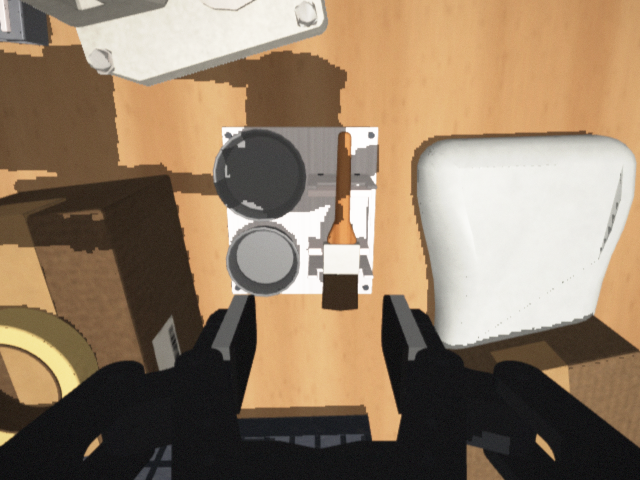

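The brush rests level on both cheeks (ferrule at (341,258), handle up to (344,135)), and I now have both cup centres. Next I'll fetch the tin.

{"op": "step_arm", "data": {
  "motion": [
    [6.4,-3,-1,-3,-1.8],
    [6.4,-7,-2,-6,-1.8],
    [6.4,-11,-3,-6,-1.8],
    [6.4,-15,-4,-6,-1.8],
    [6.4,-19,-5,-6,-1.8],
    [6.4,-23,-6,-6,-1.8],
    [6.4,-27,-7.2,-6,-1.8],
    [6.4,-31,-8.4,-6,-1.8],
    [6.4,-35,-9.6,-6,-1.8],
    [6.4,-38,-10.6,-6,-1.8],
    [6.4,-40,-11.1,-6,-1.8],
    [6.4,-40,-11.1,-6,-1.8],
    [6.4,-40,-11.1,-6,-1.8],
    [6.4,-40,-11.1,-6,-1.8]
  ]
}}

```text
time: 43.0
tool_pos: [0.5299, -0.4282, 0.2976]
tcp_rot: [-2.219, -2.222, -0.001]
wrist_force: [-0.2, 0.3, -0.9]
width: 0.75
grip_force: 0.0
```

```bash
python3 - <<'E'
from h import *; import w
im,d,K,M=cam("wrist");P=cloud(d,K,M);x,y,z=P[:,:,0],P[:,:,1],P[:,:,2]
for n,lo,hi in(("cap",.147,.165),("shoulder",.12,.142)):
    m=(z>lo)&(z<hi)&(abs(x-.53)<.04)&(abs(y+.43)<.035);q=P[m];print(n,len(q),np.percentile(q,[2,50,98],axis=0).round(4).tolist())
w.rows([[.529,-.431,.094,0]])
E
```

```text
cap 1012 [[0.5176, -0.441, 0.1482], [0.5286, -0.429, 0.1582], [0.5389, -0.4191, 0.1596]]
shoulder 1720 [[0.507, -0.4508, 0.1227], [0.5292, -0.4226, 0.1405], [0.5497, -0.4083, 0.1419]]
at [ 0.5301 -0.4281  0.2979] phi 0.11 q6 -0.72 w 0.752 zaxis [-0.     0.001 -1.   ] t 43.0
[0.529, -0.431, 0.094, 0] -> [-0.31, -0.1, 20.39] 0.1 rows>=4.1
```

{"op": "step_arm", "data": {
  "motion": [
    [6.4,-0.2,-0.1,4,0],
    [6.4,-0.2,-0.1,8,0],
    [6.4,-0.2,-0.1,11,0],
    [6.4,-0.2,-0.1,14,0],
    [6.4,-0.2,-0.1,16.5,0],
    [6.4,-0.2,-0.1,18.5,0],
    [6.4,-0.2,-0.1,20,0],
    [6.4,-0.2,-0.1,20.3,0],
    [6.4,-0.2,-0.1,20.3,0],
    [6.4,-0.2,-0.1,20.3,0]
  ]
}}

```text
time: 44.05
tool_pos: [0.5294, -0.4319, 0.0969]
tcp_rot: [2.219, 2.221, 0.0]
wrist_force: [-0.4, -0.7, 1.5]
width: 0.753
grip_force: 0.0
```

{"op": "step_arm", "data": {
  "force": 40,
  "motion": [
    [4,0,0,0,0],
    [4,0,0,0,0],
    [4,0,0,0,0],
    [4,0,0,0,0],
    [4,0,0,0,0],
    [4,0,0,0,0],
    [4,0,0,-1,0],
    [4,0,0,-3,0],
    [4,0,0,-7,0],
    [4,0,0,-11,0],
    [4,0,0,-15,0],
    [4,0,0,-19,0],
    [4,0,0,-23,0],
    [4,0,0,-25,0],
    [4,0,0,-25,0]
  ]
}}

```text
time: 45.55
tool_pos: [0.5296, -0.4324, 0.3504]
tcp_rot: [2.215, 2.216, 0.001]
wrist_force: [1.2, -1.5, -1.2]
width: 0.528
grip_force: 41.7
```

```bash
python3 w.py .602,-.0926,.34,0
```

```text
at [ 0.5296 -0.4324  0.3504] phi 0.02 q6 -0.72 w 0.528 zaxis [ 0.006 -0.005 -1.   ] t 45.5
[0.602, -0.0926, 0.34, 0.0] -> [33.99, 7.25, 0.91] 0.0 rows>=7.0
```

{"op": "step_arm", "data": {
  "motion": [
    [4,3,0.6,0,0],
    [4,7,1.5,0,0],
    [4,11,2.3,0,0],
    [4,15,3.2,0,0],
    [4,19,4.1,0,0],
    [4,23,4.9,0,0],
    [4,27,5.8,0,0],
    [4,31,6.6,0,0],
    [4,33,7.1,0,0],
    [4,33.9,7.2,1,0],
    [4,33.9,7.2,5,0],
    [4,33.9,7.2,9,0],
    [4,33.9,7.2,13,0],
    [4,33.9,7.2,17,0],
    [4,33.9,7.2,20,0],
    [4,33.9,7.2,20,0],
    [4,33.9,7.2,20,0],
    [4,33.9,7.2,20,0]
  ]
}}

```text
time: 47.35
tool_pos: [0.6015, -0.0931, 0.1471]
tcp_rot: [2.22, 2.219, 0.002]
wrist_force: [0.4, 0.4, -2.0]
width: 0.522
grip_force: 41.9
```

```bash
cat > tn.py <<'E'
from h import *; import w,sys
w.rows([])
# tin/can side surfaces seen from cameras: band points by height
x0,y0,z0,z1=[float(v) for v in sys.argv[1:5]]
for n in("wrist","top","scene"):
    im,d,K,M=cam(n);P=cloud(d,K,M);x,y,z=P[:,:,0],P[:,:,1],P[:,:,2]
    m=(z>z0)&(z<z1)&(abs(x-x0)<.032)&(abs(y-y0)<.034);q=P[m]
    if len(q)>20: print(n,len(q),np.percentile(q,[2,50,98],axis=0).round(4).tolist())
E
python3 tn.py .602 -.093 .055 .12
```

```text
at [ 0.6015 -0.0931  0.1471] phi -0.01 q6 -0.19 w 0.522 zaxis [ 0.003 -0.001 -1.   ] t 47.4
wrist 2630 [[0.5809, -0.0822, 0.0563], [0.6009, -0.0708, 0.0944], [0.6211, -0.0686, 0.1191]]
top 106 [[0.5785, -0.1155, 0.0562], [0.5837, -0.106, 0.0828], [0.6003, -0.0915, 0.1172]]
scene 680 [[0.5801, -0.0952, 0.0576], [0.6068, -0.0751, 0.0892], [0.6232, -0.0699, 0.1188]]
```

{"op": "step_arm", "data": {
  "motion": [
    [4,-0.1,0.1,1,0],
    [4,-0.1,0.1,2,0],
    [4,-0.1,0.1,3,0],
    [4,-0.1,0.1,3.6,0],
    [4,-0.1,0.1,4.1,0],
    [4,-0.1,0.1,4.1,0],
    [4,-0.1,0.1,4.1,0]
  ]
}}

```text
time: 48.2
tool_pos: [0.6013, -0.0934, 0.1042]
tcp_rot: [-2.221, -2.222, 0.0]
wrist_force: [0.4, -0.0, -3.1]
width: 0.531
grip_force: 41.9
```

{"op": "step_arm", "data": {
  "motion": [
    [4,0,0,0.2,0],
    [4,0,0,0.3,0],
    [4,0,0,0.3,0],
    [4,0,0,0.3,0]
  ]
}}

```text
time: 48.6
tool_pos: [0.6014, -0.0934, 0.1015]
tcp_rot: [2.221, 2.222, 0.0]
wrist_force: [-0.3, 0.8, -1.9]
width: 0.529
grip_force: 42.0
```

{"op": "step_arm", "data": {
  "motion": [
    [4,0,0,0.1,0],
    [4,0,0,0.2,0],
    [4,0,0,0.2,0],
    [4,0,0,0.2,0]
  ]
}}

```text
time: 49.0
tool_pos: [0.6016, -0.0935, 0.1013]
tcp_rot: [2.221, 2.221, 0.0]
wrist_force: [-4.0, 0.7, 8.3]
width: 0.525
grip_force: 43.1
```

{"op": "step_arm", "data": {
  "motion": [
    [6.2,0,0,0,0],
    [6.2,0,0,0,0],
    [6.2,0,0,0,0],
    [6.2,0,0,-1,0],
    [6.2,0,0,-3,0],
    [6.2,0,0,-7,0],
    [6.2,0,0,-11,0],
    [6.2,0,0,-16,0],
    [6.2,0,0,-21,0],
    [7.4,-4,-0.4,-21,0],
    [7.4,-8,-0.8,-21,0],
    [7.4,-12,-1.2,-21,0],
    [7.4,-16,-1.6,-21,0],
    [7.4,-20,-2,-21,0],
    [7.4,-24.3,-2.2,-21,0],
    [7.4,-24.3,-2.2,-21,0],
    [7.4,-24.3,-2.2,-21,0],
    [7.4,-24.3,-2.2,-21,0]
  ]
}}

```text
time: 50.8
tool_pos: [0.5795, -0.3356, 0.3095]
tcp_rot: [-2.22, -2.222, -0.001]
wrist_force: [-0.1, -0.2, 0.0]
width: 0.865
grip_force: 0.0
```

```bash
python3 - <<'E'
from h import *; import w
im,d,K,M=cam("wrist");P=cloud(d,K,M);x,y,z=P[:,:,0],P[:,:,1],P[:,:,2]
for n,lo,hi in(("captop",.175,.2),("mid",.05,.13)):
    q=P[(z>lo)&(z<hi)&(abs(x-.58)<.05)&(abs(y+.336)<.042)];print(n,len(q),np.percentile(q,[2,50,98],axis=0).round(4).tolist())
im,d,K,M=cam("top");P=cloud(d,K,M);x,y,z=P[:,:,0],P[:,:,1],P[:,:,2]
q=P[(z>.15)&(z<.168)&(abs(x-.60)<.03)&(abs(y+.093)<.03)];print("tincap",len(q),np.percentile(q,[2,50,98],axis=0).round(4).tolist())
w.rows([[.58,-.336,.124,0]])
E
```

```text
captop 4652 [[0.5575, -0.3566, 0.1763], [0.5796, -0.3349, 0.187], [0.6036, -0.3125, 0.1916]]
mid 686 [[0.556, -0.3225, 0.0526], [0.5804, -0.31, 0.0966], [0.6048, -0.3076, 0.1289]]
tincap 146 [[0.5894, -0.1043, 0.1518], [0.5989, -0.0934, 0.1609], [0.6112, -0.0822, 0.1639]]
at [ 0.5797 -0.3351  0.3096] phi 0.11 q6 -0.56 w 0.865 zaxis [ 0.  0. -1.] t 50.9
[0.58, -0.336, 0.124, 0] -> [-0.1, 0.02, 18.56] 0.1 rows>=3.7
```

{"op": "step_arm", "data": {
  "motion": [
    [7.4,0,0,4,0],
    [7.4,0,0,8,0],
    [7.4,0,0,11,0],
    [7.4,0,0,13.5,0],
    [7.4,0,0,15.5,0],
    [7.4,0,0,17,0],
    [7.4,0,0,18,0],
    [7.4,0,0,18.5,0],
    [7.4,0,0,18.5,0],
    [7.4,0,0,18.5,0]
  ]
}}

```text
time: 51.9
tool_pos: [0.5801, -0.3368, 0.1254]
tcp_rot: [2.22, 2.221, 0.001]
wrist_force: [0.6, -0.2, 0.5]
width: 0.864
grip_force: 0.0
```

{"op": "step_arm", "data": {
  "force": 40,
  "motion": [
    [5,0,0,0,0],
    [5,0,0,0,0],
    [5,0,0,0,0],
    [5,0,0,0,0],
    [5,0,0,0,0],
    [5,0,0,0,0],
    [5,0,0,-1,0],
    [5,0,0,-3,0],
    [5,0,0,-7,0],
    [5,0,0,-11,0],
    [5,0,0,-15,0],
    [5,0,0,-19,0],
    [5,0,0,-22,0],
    [5,0,0,-22,0],
    [5,0,0,-22,0]
  ]
}}

```text
time: 53.4
tool_pos: [0.5791, -0.3363, 0.3438]
tcp_rot: [-2.221, -2.222, 0.0]
wrist_force: [0.2, -0.3, -3.3]
width: 0.647
grip_force: 43.4
```

```bash
python3 w.py .6046,-.0148,.34,0
```

```text
at [ 0.5791 -0.3363  0.3438] phi 0.02 q6 -0.56 w 0.647 zaxis [-0.  0. -1.] t 53.4
[0.6046, -0.0148, 0.34, 0.0] -> [32.15, 2.56, 0.38] 0.0 rows>=6.5
```

{"op": "step_arm", "data": {
  "motion": [
    [5,3,0.3,0,0],
    [5,7,0.6,0,0],
    [5,11,0.9,0,0],
    [5,15,1.2,0,0],
    [5,19,1.5,0,0],
    [5,23,1.8,0,0],
    [5,27,2.1,0,0],
    [5,30,2.4,0,0],
    [5,31.5,2.6,0,0],
    [5,32,2.6,0,0],
    [5,32,2.6,0,0],
    [5,32,2.6,3,0],
    [5,32,2.6,7,0],
    [5,32,2.6,11,0],
    [5,32,2.6,14,0],
    [5,32,2.6,16.5,0],
    [5,32,2.6,16.5,0],
    [5,32,2.6,16.5,0]
  ]
}}

```text
time: 55.2
tool_pos: [0.605, -0.0178, 0.179]
tcp_rot: [-2.222, -2.22, 0.002]
wrist_force: [-0.4, 0.1, -1.4]
width: 0.651
grip_force: 43.7
```

```bash
python3 tn.py .605 -.014 .06 .14
```

```text
at [ 0.605  -0.0178  0.179 ] phi -0.07 q6 -0.07 w 0.651 zaxis [-0.001 -0.    -1.   ] t 55.2
wrist 2617 [[0.5811, -0.0032, 0.0693], [0.6055, 0.0091, 0.112], [0.6295, 0.0115, 0.1389]]
top 296 [[0.5774, -0.0472, 0.0632], [0.582, -0.0317, 0.1024], [0.6088, -0.0019, 0.1381]]
scene 1171 [[0.5822, -0.0184, 0.0618], [0.6142, 0.0045, 0.1022], [0.6348, 0.0105, 0.1381]]
```

{"op": "step_arm", "data": {
  "motion": [
    [5,0.25,0,0,0],
    [5,0.25,0,1,0],
    [5,0.25,0,2,0],
    [5,0.25,0,3,0],
    [5,0.25,0,3.8,0],
    [5,0.25,0,4.4,0],
    [5,0.25,0,4.4,0],
    [5,0.25,0,4.4,0]
  ]
}}

```text
time: 56.15
tool_pos: [0.6052, -0.0139, 0.1351]
tcp_rot: [-2.221, -2.222, 0.0]
wrist_force: [0.2, 0.6, -2.7]
width: 0.652
grip_force: 43.7
```

{"op": "step_arm", "data": {
  "motion": [
    [5,0,0,0.2,0],
    [5,0,0,0.3,0],
    [5,0,0,0.3,0],
    [5,0,0,0.3,0]
  ]
}}

```text
time: 56.55
tool_pos: [0.6054, -0.0139, 0.1325]
tcp_rot: [2.221, 2.222, 0.0]
wrist_force: [0.4, 0.0, -2.6]
width: 0.653
grip_force: 43.7
```

{"op": "step_arm", "data": {
  "motion": [
    [5,0,0,0.1,0],
    [5,0,0,0.2,0],
    [5,0,0,0.2,0],
    [5,0,0,0.2,0]
  ]
}}

```text
time: 56.95
tool_pos: [0.6054, -0.0139, 0.1303]
tcp_rot: [2.221, 2.222, 0.0]
wrist_force: [1.5, 0.4, -1.7]
width: 0.657
grip_force: 43.7
```

{"op": "step_arm", "data": {
  "motion": [
    [5,0,0,0.1,0],
    [5,0,0,0.15,0],
    [5,0,0,0.15,0],
    [5,0,0,0.15,0]
  ]
}}

```text
time: 57.35
tool_pos: [0.6056, -0.0138, 0.1302]
tcp_rot: [2.221, 2.221, 0.001]
wrist_force: [-2.8, 1.8, 5.9]
width: 0.651
grip_force: 44.4
```

Contact with the cup floor. I'll release, back off and verify everything.

{"op": "step_arm", "data": {
  "motion": [
    [7.2,0,0,0,0],
    [7.2,0,0,0,0],
    [7.2,0,0,0,0],
    [7.2,0,0,-1,0],
    [7.2,0,0,-3,0],
    [7.2,0,0,-7,0],
    [7.2,0,0,-11,0],
    [7.2,0,0,-16,0],
    [7.2,0,0,-21,0],
    [7.2,0,0,-25,0],
    [7.2,2,1,-28,0],
    [7.2,2,1,-28,0],
    [7.2,2,1,-28,0],
    [7.2,2,1,-28,0]
  ]
}}

```text
time: 58.75
tool_pos: [0.6145, 0.0059, 0.4072]
tcp_rot: [-2.22, -2.221, 0.003]
wrist_force: [0.2, -0.1, -0.8]
width: 0.848
grip_force: 0.0
```

```bash
python3 - <<'E'
from h import *; import w
w.rows([])
O=np.array([.3833,.1472,.0142]);a=np.radians(-7);s=np.radians(25)
ex=np.array([np.cos(s)*np.cos(a),np.cos(s)*np.sin(a),np.sin(s)]);ey=np.array([-np.sin(a),np.cos(a),0]);ez=np.cross(ex,ey)
for n in("wrist","top"):
    im,d,K,M=cam(n);P=cloud(d,K,M);x,y,z=P[:,:,0],P[:,:,1],P[:,:,2];hsv=cv2.cvtColor(im,cv2.COLOR_RGB2HSV)
    def r(t,m):
        q=P[m]
        if len(q)>10: print(n,t,len(q),np.percentile(q,[2,50,98],axis=0).round(4).tolist())
    r("can top",(z>.175)&(z<.21)&(abs(x-.605)<.04)&(abs(y+.014)<.04))
    r("tin cap",(z>.15)&(z<.172)&(abs(x-.602)<.03)&(abs(y+.093)<.022))
    r("brush",(z>.049)&(z<.058)&(abs(x-.671)<.017)&(abs(y+.055)<.1))
    L=(P-O)@np.c_[ex,ey,ez];m=(cv2.inRange(hsv,(45,80,10),(90,255,255))>0)&(abs(L[:,:,0]-.03)<.05)&(abs(L[:,:,1])<.05)&(z<.1)
    q=L[m]
    if len(q)>10: print(n,"board",len(q),np.percentile(q,[2,50,98],axis=0).round(4).tolist())
E
```

```text
at [0.6145 0.0059 0.4072] phi 0.02 q6 -0.03 w 0.848 zaxis [-0.003 -0.    -1.   ] t 58.8
wrist can top 2800 [[0.5827, -0.0334, 0.1759], [0.6062, -0.0106, 0.1901], [0.63, 0.0119, 0.1958]]
wrist tin cap 522 [[0.5903, -0.1017, 0.151], [0.6011, -0.0891, 0.1623], [0.612, -0.0801, 0.1641]]
wrist brush 1939 [[0.6559, -0.1242, 0.0519], [0.6719, -0.0739, 0.0551], [0.6841, 0.0172, 0.0572]]
top can top 649 [[0.5806, -0.0399, 0.1761], [0.6015, -0.0172, 0.1887], [0.6266, 0.0071, 0.1954]]
top tin cap 146 [[0.5896, -0.1043, 0.1519], [0.5987, -0.0934, 0.161], [0.611, -0.0822, 0.1634]]
top brush 555 [[0.6559, -0.1263, 0.05], [0.6712, -0.0837, 0.054], [0.6842, -0.0173, 0.0572]]
top board 275 [[0.0036, -0.0186, -0.0013], [0.0267, -0.0018, 0.001], [0.0584, 0.0199, 0.0047]]
```

All four items measure where they should be, and the heights match the starting heights.

```bash
python3 -c "
from workcell import bot
print(bot.finish_job())"
```

```text
the job is handed in; nothing more can be done
None
```

The job is handed in at about 59 s of the 147 s allowed: the board lies component side up on the stand against its ledge, the brush is back on its rest, and the can and tin stand in their own cups, as the last camera measurements show; no verdict came back.

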